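# Load the crucible carriers into the drying chamber

## Robot

A 6-joint arm with a two-finger parallel gripper is mounted at the origin on the work surface. World frame = base frame: x ahead of the robot, y to its left, z up, the work surface at z = 0. Lengths are in mm, angles in rad, forces in N, time in s.
With the tool pointing down it reaches from about 350 to 950 mm from the base axis. Payload 17.4 kg.
Tool frame: the origin (TCP) lies between the finger pads; the fingertips stand 11 mm ahead of it and the grasp point (between the pads) lies 8 mm behind it (tips_ahead is the distance from the TCP to the fingertips, in mm); z points along the fingers, y is the direction in which the jaws open and shut (so a half turn about z gives the same grasp; the last joint's range is limited). The gripper opens to 93 mm and grips with 3 to 60 N. Pads are 15 mm wide; open, the fingers measure 128 mm over their backs; the gripper's body (75 mm by 188 mm) begins 65 mm behind the grasp point.
Start: joints at [1.257, 0.116, 1.442, -0, 1.584, -0.038], TCP at [183.822, 649.494, 229.646] pointing down, gripper open.
Joint ranges: [-2.83, 2.83], [-0.83, 2.19], [0.07, 2.5], [-1.14, 4.28], [0.01, 3], [-2.97, 2.97]. Speed limits (rad/s): [1.89, 1.89, 2.22, 3.14, 3.14, 3.14].

## Interface

Orientations are given as a rotation vector (axis times angle).
In Python, from cell import * gives the robot as it stands.
- The arm moves only by the tool step_arm, never from a script. Its argument "steps" is a list of rows, each a list of 7 numbers: the turn, a rotation vector about the tool's x, y, z in rad, then the shift along the tool's x, y, z in mm, then the finger opening in mm, from 0 to 93. In form: [[ax, ay, az, x, y, z, fingers], ...]. A call has exactly 5 rows; each row shifts and turns the commanded pose from where the row before left it, along the tool's axes as they then stand; what a row does not reach is not made up. A row lasts 1/12 s, in which the tool goes at most 41.7 mm and 7.16 degrees, less where a joint would pass 70% of its speed; a pose out of reach is approached as far as the arm can. A call is refused whole if a number of a shift passes 41.7 or a number of a turn 0.125, either way. A call with a gripper value outside its range is refused whole. The fingers move at their own pace and stop on an object; the grip force is fixed at half the most. Time passes only in rows, so rows that do not move let the fingers close, or fill a call up. It gives the time, the measured TCP pose, the force and the opening at its end, in the units of the state.
- get_obs(): the state, without advancing time (a new reading comes with each control period).
- camera(name): name is "side" or "top"; returns the picture (384x512x3 uint8, red, green, blue); there is no depth.
- camera_model(name): a dict with "fx", "fy", "cx", "cy" (pixels), "R" (3x3) and "t" (3): a world point X has camera coordinates R X + t. Camera axes: x right, y down, z forward; pixel columns grow to the right and rows downward; lengths in mm; the calibration is good to about 2 mm. A picture is of the moment at which its call begins. camera_model takes no time and is no camera call.
- close_job(): hands the job in, once; it reports no verdict.
The state is a dict: "time": time; "joints": joint angles; "joint_velocities": joint speeds; "joint_torque": joint torques, N m; "ee_pos": TCP position; "eef_rot": TCP orientation; "force": force on the tool from outside, world axes, zero at the start; "moment": the same for the moment, N m; "finger_gap": finger opening in mm.
Only numpy, scipy, OpenCV 4.12 (cv2) and the standard library are available. Lean on these libraries where they do the work, as an engineer would, in place of code of your own. Each camera call takes 0.05 s, during which the arm holds its last target.

## Task

Get the drying run going: lift the lid off the drying chamber and lay it flat on the bench, then take each wire carrier that has a crucible in it up off its hook and set it down gently, upright, on the chamber floor with its crucible still in it; the empty carriers stay on their hooks. When all are in, lay the lid back squarely over the opening and only then turn the timer knob clockwise until its pointer stands at the long mark. Leave the other things on the bench where they are.

Things in the scene. Friction and masses are not known exactly. Their poses are not given: they have to be found in the camera images.
- chamber: White benchtop drying chamber, 255 mm deep (x), 320 mm wide (y), 130 mm high, fixed. Origin on the bench below the centre of its rectangular top opening; x away from the front, z up. Opening 110 mm (x) by 250 mm (y), upright walls, flat top rim 130 mm above the bench. The timer knob stands on the flat top in front (-x) of the opening. The lid covers the opening at the start.
- chamber_floor (a point): Centre of the flat inner floor of the chamber, 10 mm above the bench, 120 mm below the rim; axes as the chamber's. There is room for three carriers side by side in a row along y, 72 mm apart.
- lid: Loose flat aluminium lid, 150 mm (x) by 290 mm (y) by 10 mm, 0.3 to 0.6 kg, no lip: it just lies on the rim, centred over the opening, long side along the chamber's y. Origin at the centre of its underside. Black bar handle on top, 100 mm long along y, section 14 x 14 mm, axis 40 mm above the underside, on two posts 86 mm apart.
- rack: Fixed steel hook rack, origin on the bench. Four hooks at y = -111, -37, 37, 111 mm: 8 mm pegs, axis 170 mm above the bench, pointing to -x from a rail at x = 75 mm (posts 182 mm high), ending at x = 1 to 10 mm in a tip turned up 16 mm above the peg axis. Carriers hang at x = 30 mm. Base plate 8 mm thick, x = -30 to 130 mm, 340 mm wide. The bench in front (-x) is free, with room for the lid.
- timer (a joint): Timer knob angle, rad, growing clockwise seen from above. At 0 the white pointer line on its top points to the chamber's -x (front); at 1.571 to the chamber's +y, where the one long black mark is on the scale plate (the others are short). Range 0 to 2.4, starts at 0.1 to 0.6. Stays where it is left; takes about 0.03 N m to turn.
- timer_grip (a point): Point on the knob's axis at grip height, 37 mm above the rim, 125 mm in front (-x) of the opening's centre. Axes turn with the knob. Upright grip bar 42 mm long, 14 mm thick, 32 mm high (reaching 7 mm above this point), on a 44 mm disc; the bar lies along the pointer (x axis; the pointer is at -x).
- carrier_1: Square wire carrier, 52 x 52 mm, walls 24 mm high, 0.12 kg, all alike, on the hook at the rack's y = -111 mm. Origin: centre of its underside, z up. A wire bail in its y-z plane rises to a point at 85 mm that hangs on the peg (its axis at 74 mm): raise it 18 to 30 mm, no more, and draw it off to the rack's -x. Above the point a wooden grip, 16 (x) by 12 mm (y), from 84 to 114 mm. Can swing.
- crucible_1: Lidded white porcelain crucible (one piece), 42 mm wide, 32 mm high, 40 to 80 g, origin at the centre of its underside, standing loose in carrier_1, 3 mm above the carrier's origin. If absent (None), carrier_1 is empty.
- carrier_2: Square wire carrier, 52 x 52 mm, walls 24 mm high, 0.12 kg, all alike, on the hook at the rack's y = -37 mm. Origin: centre of its underside, z up. A wire bail in its y-z plane rises to a point at 85 mm that hangs on the peg (its axis at 74 mm): raise it 18 to 30 mm, no more, and draw it off to the rack's -x. Above the point a wooden grip, 16 (x) by 12 mm (y), from 84 to 114 mm. Can swing.
- crucible_2: Lidded white porcelain crucible (one piece), 42 mm wide, 32 mm high, 40 to 80 g, origin at the centre of its underside, standing loose in carrier_2, 3 mm above the carrier's origin. If absent (None), carrier_2 is empty.
- carrier_3: Square wire carrier, 52 x 52 mm, walls 24 mm high, 0.12 kg, all alike, on the hook at the rack's y = 37 mm. Origin: centre of its underside, z up. A wire bail in its y-z plane rises to a point at 85 mm that hangs on the peg (its axis at 74 mm): raise it 18 to 30 mm, no more, and draw it off to the rack's -x. Above the point a wooden grip, 16 (x) by 12 mm (y), from 84 to 114 mm. Can swing.
- crucible_3: Lidded white porcelain crucible (one piece), 42 mm wide, 32 mm high, 40 to 80 g, origin at the centre of its underside, standing loose in carrier_3, 3 mm above the carrier's origin. If absent (None), carrier_3 is empty.
- carrier_4: Square wire carrier, 52 x 52 mm, walls 24 mm high, 0.12 kg, all alike, on the hook at the rack's y = 111 mm. Origin: centre of its underside, z up. A wire bail in its y-z plane rises to a point at 85 mm that hangs on the peg (its axis at 74 mm): raise it 18 to 30 mm, no more, and draw it off to the rack's -x. Above the point a wooden grip, 16 (x) by 12 mm (y), from 84 to 114 mm. Can swing.
- crucible_4: Lidded white porcelain crucible (one piece), 42 mm wide, 32 mm high, 40 to 80 g, origin at the centre of its underside, standing loose in carrier_4, 3 mm above the carrier's origin. If absent (None), carrier_4 is empty.
- jar_a: Glass jar of granules, 68 mm wide, 120 mm high; a bystander, not to be disturbed. Origin at the centre of its underside.
- jar_b: Second glass jar of granules, 68 mm wide, 120 mm high; a bystander, not to be disturbed. Origin at the centre of its underside.
- beaker: Glass beaker, 66 mm wide, 90 mm high; a bystander, not to be disturbed. Origin at the centre of its underside.
- slide_box: Flat grey slide box, 90 x 170 mm, 30 mm high, in front of the chamber; a bystander, not to be disturbed. Origin at the centre of its underside.
- spatula: Spatula with a wooden handle, 190 mm long, lying on the bench between chamber and rack; a bystander, not to be disturbed. Origin at the middle of its length, on its underside.
- petri: Closed petri dish, 90 mm wide, 15 mm high; a bystander, not to be disturbed. Origin at the centre of its underside.
- mortar: Porcelain mortar, 90 mm wide, 55 mm high; a bystander, not to be disturbed. Origin at the centre of its underside.
Not all that is in view belongs to the job. Leave any black or red look-alike of the crucible_3 alone.

How it is judged (in metres and radians):
On the way, in this order (a step that is already met when the one before it is completed fails the run):
1. the lid lies flat on the bench (height (world z) of lid below 0.02 m and angle between lid's own z axis and vertical below 0.08 rad), for 0.3 s.
2. every crucible stands upright in its carrier on the chamber floor (x of crucible_1 in the frame of chamber_floor between -0.053 and 0.053 m and y of crucible_1 in the frame of chamber_floor between -0.123 and 0.123 m and z of crucible_1 in the frame of chamber_floor between -0.005 and 0.03 m and distance between crucible_1 and carrier_1 below 0.025 m and angle between each of crucible_1, crucible_2, crucible_3, crucible_4's own z axis and vertical below 0.25 rad and x of crucible_2 in the frame of chamber_floor between -0.053 and 0.053 m and y of crucible_2 in the frame of chamber_floor between -0.123 and 0.123 m and z of crucible_2 in the frame of chamber_floor between -0.005 and 0.03 m and distance between crucible_2 and carrier_2 below 0.025 m and x of crucible_3 in the frame of chamber_floor between -0.053 and 0.053 m and y of crucible_3 in the frame of chamber_floor between -0.123 and 0.123 m and z of crucible_3 in the frame of chamber_floor between -0.005 and 0.03 m and distance between crucible_3 and carrier_3 below 0.025 m and x of crucible_4 in the frame of chamber_floor between -0.053 and 0.053 m and y of crucible_4 in the frame of chamber_floor between -0.123 and 0.123 m and z of crucible_4 in the frame of chamber_floor between -0.005 and 0.03 m and distance between crucible_4 and carrier_4 below 0.025 m), for 0.3 s.
3. the lid lies squarely over the opening, the crucibles inside (all of step 2 and x of lid in the frame of chamber between -0.011 and 0.011 m and y of lid in the frame of chamber between -0.013 and 0.013 m and z of lid in the frame of chamber between 0.125 and 0.135 m and angle between the y axis of lid and the y axis of chamber, either way round below 0.08 rad and angle between lid's own z axis and vertical below 0.04 rad), for 0.3 s.
4. the timer's pointer stands at the long mark (value of joint timer between 1.3708 and 1.7708 rad), for 0.2 s.
At the end, for the whole second after the job is handed in: Crucibles on the chamber floor, upright (0.25 rad), at rest, each in its carrier (25 mm); empty carriers hang as they were (30 mm); lid flat on the rim, centred within 11 mm across and 13 mm along, squared within 0.08 rad; timer within 0.2 rad of the long mark (all of step 3 and all of step 4 and (distance of carrier_1 from where it was at the start of the episode below 0.03 m or distance between crucible_1 and carrier_1 below 0.025 m) and (distance of carrier_2 from where it was at the start of the episode below 0.03 m or distance between crucible_2 and carrier_2 below 0.025 m) and (distance of carrier_3 from where it was at the start of the episode below 0.03 m or distance between crucible_3 and carrier_3 below 0.025 m) and (distance of carrier_4 from where it was at the start of the episode below 0.03 m or distance between crucible_4 and carrier_4 below 0.025 m) and linear speed of lid below 0.02 m/s and linear speed of each of crucible_1, crucible_2, crucible_3, crucible_4 below 0.03 m/s and angle between each of carrier_1, carrier_2, carrier_3, carrier_4's own z axis and vertical below 0.25 rad); the robot touches nothing.
It fails at once if a bystander is disturbed (moved over 40 mm) (distance of any of jar_a, jar_b, beaker, slide_box, spatula, petri, mortar from where it was at the start of the episode above 0.04 m).
It fails at once if a crucible is dropped into the chamber instead of set down (faster than 0.7 m/s below the rim) ((x of crucible_1 in the frame of chamber_floor between -0.053 and 0.053 m and y of crucible_1 in the frame of chamber_floor between -0.123 and 0.123 m and z of crucible_1 in the frame of chamber_floor below 0.12 m and linear speed of crucible_1 above 0.7 m/s) or (x of crucible_2 in the frame of chamber_floor between -0.053 and 0.053 m and y of crucible_2 in the frame of chamber_floor between -0.123 and 0.123 m and z of crucible_2 in the frame of chamber_floor below 0.12 m and linear speed of crucible_2 above 0.7 m/s) or (x of crucible_3 in the frame of chamber_floor between -0.053 and 0.053 m and y of crucible_3 in the frame of chamber_floor between -0.123 and 0.123 m and z of crucible_3 in the frame of chamber_floor below 0.12 m and linear speed of crucible_3 above 0.7 m/s) or (x of crucible_4 in the frame of chamber_floor between -0.053 and 0.053 m and y of crucible_4 in the frame of chamber_floor between -0.123 and 0.123 m and z of crucible_4 in the frame of chamber_floor below 0.12 m and linear speed of crucible_4 above 0.7 m/s)).
Of crucible_1, crucible_2, crucible_3, crucible_4 only 2 to 3 are there at a start; the rules pass over those that are not, and their reading is None.
At some moment in a run one of lid may be knocked a few centimetres aside while the robot is not near it.
It also fails if it takes over 210 s, if anything falls off the work surface, if the arm or the gripper's body presses on something with over 40 N, if the wrist force passes 120 N, or if a joint passes its speed limit or range.

## Working session

There is one attempt and no reset: what is moved stays moved. The work goes in short steps, Python scripts to look and compute and a tool call to move; the robot and the scene stay as the last step left them, time stands still between calls to the robot, and variables do not carry over. Pictures are saved under pics/ and viewed, and the job is handed in when it is done.

Besides the shell and the picture viewer there is one more tool, called as name(argument=value, ...) on one line, values as JSON. step_arm: Moves the arm, as the interface text tells. Its arguments: {"type":"object","properties":{"steps":{"type":"array","items":{"type":"array","items":{"type":"number"}}}},"required":["steps"]}

```bash
mkdir -p pics; ls
python3 - <<'E'
from cell import *
import cv2
print(get_obs())
for n in ("side","top"):
    cv2.imwrite(f"pics/{n}0.png",camera(n)[:,:,::-1]); print(n,camera_model(n))
E
```

```text
pics
{'time': 0.0, 'joints': array([ 1.25721233e+00,  1.16473856e-01,  1.44228901e+00,  4.21381025e-06,
        1.58402575e+00, -3.77688448e-02]), 'joint_velocities': array([ 0.00103468,  0.00073917,  0.00055124, -0.00026839,  0.00029004,
       -0.0005946 ]), 'joint_torque': array([-2.63740796e-03, -7.21285915e+01, -6.22608662e+01,  7.77113624e-02,
        2.39724299e-02, -1.83917346e-04]), 'ee_pos': array([183.74609262, 649.29131963, 228.89861649]), 'eef_rot': array([-4.31847974e-01, -3.11155411e+00,  1.84842371e-03]), 'force': array([-0.02212915, -0.4482434 ,  0.28222822]), 'moment': array([ 0.03644587, -0.01250622, -0.03180872]), 'finger_gap': 92.99469681236405}
side {'fx': 362.47174985727696, 'fy': 362.47174985727696, 'cx': 256.0162704015275, 'cy': 185.60790783107342, 'R': array([[ 0.93704766, -0.34918898, -0.00295627],
       [-0.19536553, -0.51720837, -0.83326335],
       [ 0.28943737,  0.78138503, -0.55286838]]), 't': array([-508.05020053,  277.84947099,  964.50297404])}
top {'fx': 381.05843060863714, 'fy': 381.05843060863714, 'cx': 251.32393036994358, 'cy': 187.12042841974733, 'R': array([[ 0.0271801 , -0.99949744, -0.01631287],
       [-0.98202849, -0.02364901, -0.1872452 ],
       [ 0.18676531,  0.02110904, -0.98217775]]), 't': array([  90.15141637,  565.79711651, 1140.97241551])}
```

Run:
```python
import cv2
for n in ("side","top"):
    i=cv2.imread(f"pics/{n}0.png"); cv2.imwrite(f"pics/{n}0b.png",cv2.resize(i,(800,600),interpolation=cv2.INTER_CUBIC))
```

```text
(no output)
```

View pics/side0b.png

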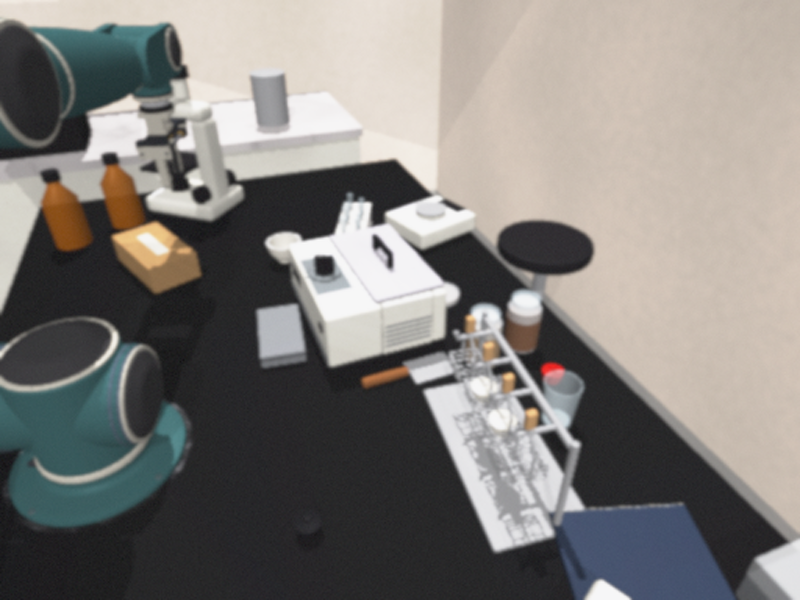

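View pics/top0b.png

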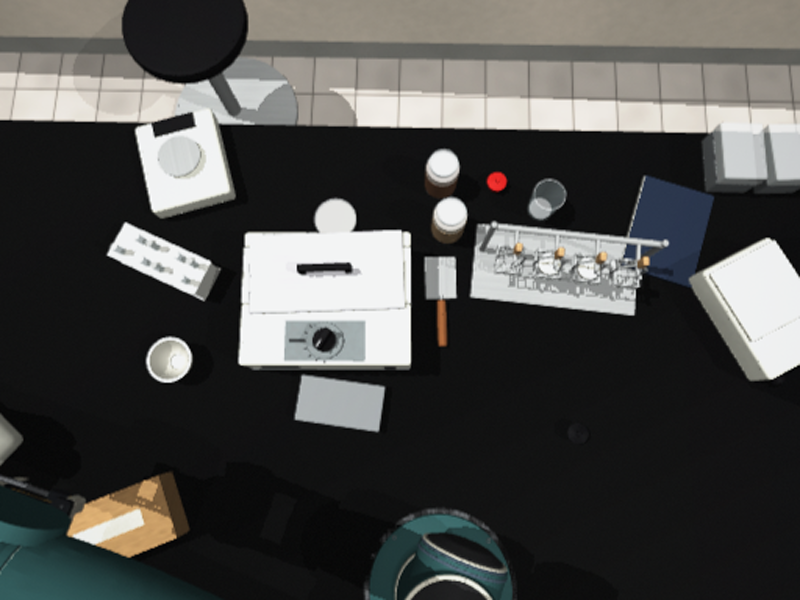

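```bash
cat > h.py <<'E'
import cv2, numpy as np
from cell import *
from scipy.spatial.transform import Rotation as Rt
def ray(n,u,v):
    m=camera_model(n); R=np.array(m["R"]);t=np.array(m["t"])
    d=R.T@np.array([(u-m["cx"])/m["fx"],(v-m["cy"])/m["fy"],1.]); return -R.T@t,d
def onz(n,u,v,z):
    c,d=ray(n,u,v); return c+d*(z-c[2])/d[2]
def proj(n,X):
    m=camera_model(n); p=np.array(m["R"])@np.array(X,float)+np.array(m["t"]); return np.array([m["cx"]+m["fx"]*p[0]/p[2],m["cy"]+m["fy"]*p[1]/p[2]])
def snap(n,name): 
    i=camera(n)[:,:,::-1]; cv2.imwrite(f"pics/{name}.png",i); return i
def crop(src,x0,y0,w,h,k,out):
    i=cv2.imread(f"pics/{src}.png")[y0:y0+h,x0:x0+w]
    cv2.imwrite(f"pics/{out}.png",cv2.resize(i,None,fx=k,fy=k,interpolation=cv2.INTER_CUBIC))
E
python3 - <<'E'
from h import *
crop("top0",295,135,140,75,5.5,"t_rack")
crop("top0",145,140,125,105,5.5,"t_ch")
crop("side0",265,190,120,165,3.6,"s_rack")
crop("side0",165,130,150,110,5,"s_ch")
E
```

```text
(no output)
```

View pics/t_rack.png

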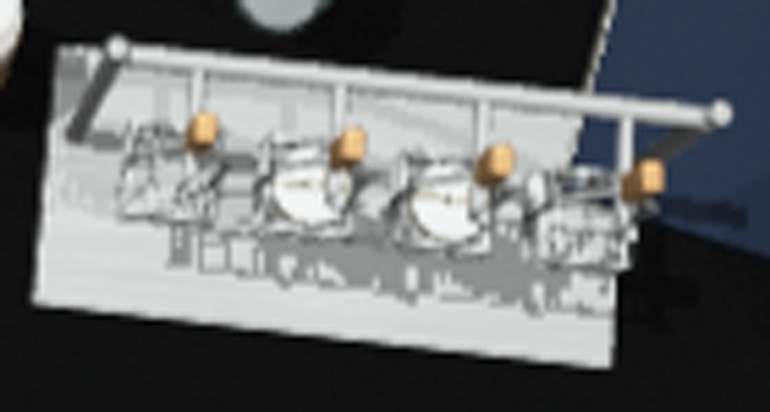

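View pics/t_ch.png

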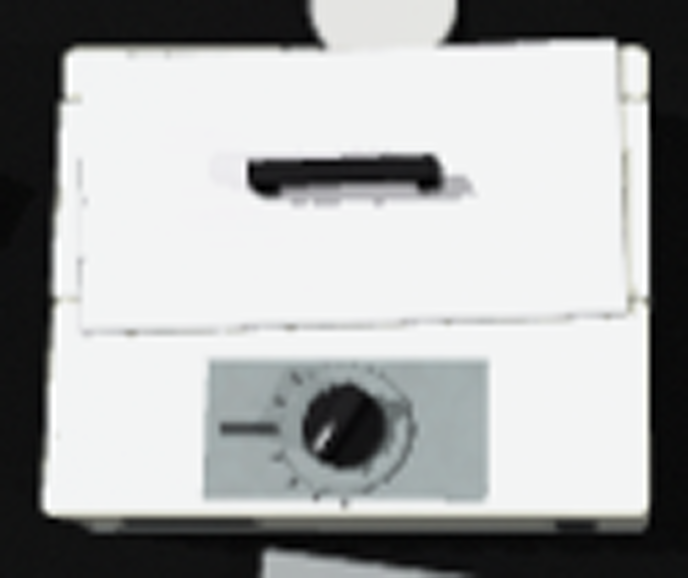

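View pics/s_rack.png

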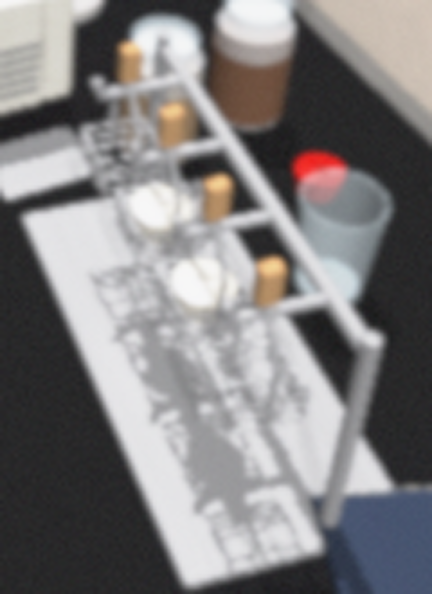

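View pics/s_ch.png

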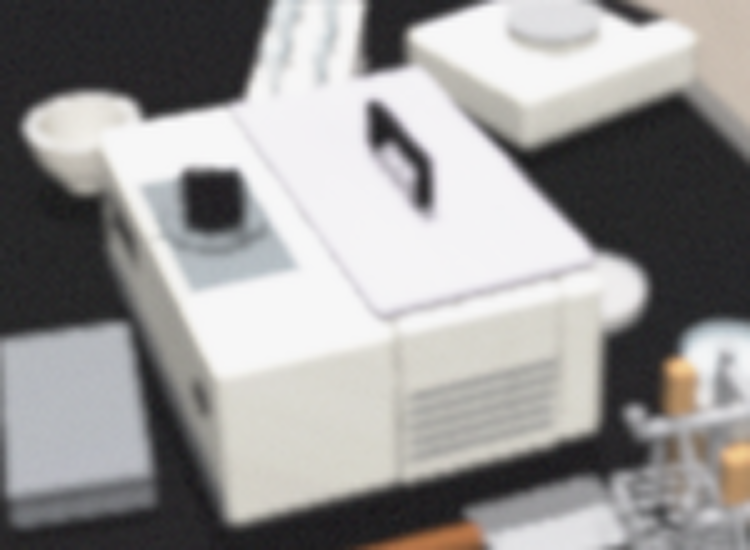

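Run:
```python
from h import *
o=lambda u,v,z:onz("top",145+u/5.5,140+v/5.5,z).round(1)
print("ch corners TL TR BL BR");
for p in [(68,48),(648,48),(45,515),(650,515)]: print(o(*p,130))
print("lid")
for p in [(85,50),(615,40),(632,315),(82,330)]: print(o(*p,140))
print("handle top ends",o(248,172,177),o(440,168,177))
print("knob disc",o(345,425,150), "barplate",[o(*p,130) for p in [(210,360),(488,362),(486,498),(205,497)]], 'mark',o(220,428,130),o(278,428,130))
r=lambda u,v,z:onz("top",295+u/5.5,135+v/5.5,z).round(1)
print("base",[r(*p,8) for p in [(58,46),(33,303),(612,366)]])
print("posts top",r(118,45,182),r(720,112,182))
print("grips center",[r(*p,210) for p in [(203,130),(350,146),(497,162),(647,178)]])
s=lambda u,v,z:onz("side",165+u/5,130+v/5,z).round(1)
print("side ch: front-near, front-far, ",s(225,378,130),s(103,140,130),'nearback',s(602,272,130))
print("side lid near front/back, far front",s(385,315,140),s(603,262,140),s(235,110,140),s(430,70,140))
print("handle top",s(375,103,177),s(432,165,177))
q=lambda u,v,z:onz("side",265+u/3.6,190+v/3.6,z).round(1)
print("side base",[q(*p,8) for p in [(25,215),(188,588),(325,548)]])
print("side grip tops",[q(*p,213) for p in [(129,45),(172,105),(218,178),(271,260)]])
```

```text
ch corners TL TR BL BR
[659.4 388.4 130. ]
[666.5  71.8 130. ]
[405.8 381.8 130. ]
[414.1  65.3 130. ]
lid
[655.6 376.3 140. ]
[667.6  89.8 140. ]
[517.7  77.2 140. ]
[502.6 366.8 140. ]
handle top ends [581.5 277.  177. ] [586.  177.9 177. ]
knob disc [454.9 224.1 150. ] barplate [array([489.7, 300.2, 130. ]), array([492.3, 152.7, 130. ]), array([420.7, 151.2, 130. ]), array([417.3, 298.4, 130. ])] mark [453.7 292.7 130. ] [454.5 262.1 130. ]
base [array([724.5, -70.6,   8. ]), array([566.1, -56. ,   8. ]), array([ 536.9, -393.7,    8. ])]
posts top [670.9 -80.2 182. ] [ 641.9 -387.6  182. ]
grips center [array([ 618.7, -118.1,  210. ]), array([ 612.1, -191. ,  210. ]), array([ 605.6, -263.6,  210. ]), array([ 599.1, -337.2,  210. ])]
side ch: front-near, front-far,  [420.2  56.2 130. ] [409.6 363.8 130. ] nearback [672.4  81.2 130. ]
side lid near front/back, far front [523.8  70.7 140. ] [671.1  77.7 140. ] [505.3 355.9 140. ] [658.7 365.4 140. ]
handle top [582.5 263.8 177. ] [590.3 170.2 177. ]
side base [array([570.4, -59.9,   8. ]), array([ 538.6, -398.8,    8. ]), array([ 632.8, -405.2,    8. ])]
side grip tops [array([ 619.4, -123.7,  213. ]), array([ 616.1, -194.9,  213. ]), array([ 608.9, -269.3,  213. ]), array([ 602.6, -341.7,  213. ])]
```

Run:
```python
from h import *
o=get_obs(); print(Rt.from_rotvec(o['eef_rot']).as_matrix().round(3))
k=.64
f=lambda u,v,z:onz("top",u*k,v*k,z).round(0)
print("black",f(577,432,15),"spat",f(441,257,3),f(442,345,3),f(425,257,0),f(457,298,0))
print("slide",[f(*p,30) for p in [(303,377),(385,388),(378,430),(295,420)]],"book",f(628,262,0),"jarb",f(450,215,120),"jara",f(442,165,120),'beaker',f(545,195,60))
print("robotbase",f(440,515,100))
# triangulate grip tops
def tri(a,b):
    c1,d1=ray("top",*a);c2,d2=ray("side",*b)
    A=np.array([d1,-d2]).T; s=np.linalg.lstsq(A,c2-c1,rcond=None)[0]
    p,q=c1+d1*s[0],c2+d2*s[1]; return ((p+q)/2).round(1),np.linalg.norm(p-q).round(1)
for a,b in zip([(205,122),(352,137),(500,153),(650,170)],[(129,45),(172,105),(218,178),(271,260)]):
    print(tri((295+a[0]/5.5,135+a[1]/5.5),(265+b[0]/3.6,190+b[1]/3.6)))
```

```text
[[-0.962  0.272 -0.   ]
 [ 0.272  0.962 -0.001]
 [ 0.    -0.001 -1.   ]]
black [ 299. -266.   15.] spat [652.   6.   3.] [465.   1.   3.] [652.  39.   0.] [565. -29.   0.]
slide [array([391., 280.,  30.]), array([374., 115.,  30.]), array([292., 127.,  30.]), array([307., 291.,  30.])] book [ 651. -388.    0.] jarb [706.  -4. 120.] jara [809.  13. 120.] beaker [ 773. -203.   60.]
robotbase [149.   8. 100.]
(array([ 622.5, -119.1,  209.3]), np.float64(1.1))
(array([ 617.2, -192.2,  210.5]), np.float64(1.0))
(array([ 610.9, -265.7,  209.2]), np.float64(0.9))
(array([ 603.9, -339.2,  209.9]), np.float64(1.3))
```

step_arm(steps=[[0, 0, 0.1245, 0, 0, 0, 93], [0, 0, 0.1245, 0, 0, 0, 93], [0, 0, 0.1245, 0, 0, 0, 93], [0, 0, 0.1245, 0, 0, 0, 93], [0, 0, 0.1245, 0, 0, 0, 93]])

```text
time: 0.52
ee_pos: [183.8, 649.4, 229.2]
eef_rot: [1.373, 2.826, -0.001]
force: [-0.6, -0.3, -0.4]
finger_gap: 93.4
```

step_arm(steps=[[0, 0, 0.1245, 0, 0, 0, 60], [0, 0, 0.1245, 0, 0, 0, 60], [0, 0, 0.1245, 0, 0, 0, 60], [0, 0, 0.1245, 0, 0, 0, 60], [0, 0, 0.1245, 0, 0, 0, 60]])

```text
time: 0.93
ee_pos: [183.8, 649.4, 229.2]
eef_rot: [2.172, 2.269, -0.001]
force: [0.6, 1.5, 0.0]
finger_gap: 64.3
```

```bash
cat >> h.py <<'E'
def rel(x,y,z=None,hd=None):
    """shift in tool axes (now) to reach world xyz; turn about tool z to reach heading of tool y"""
    o=get_obs(); R=Rt.from_rotvec(o['eef_rot']).as_matrix(); p=o['ee_pos']
    h=np.arctan2(R[1,1],R[0,1]); z=p[2] if z is None else z
    d=R.T@(np.array([x,y,z])-p)
    print("t",round(o['time'],2),"p",p.round(1),"hd",round(h,4),"tilt",np.degrees(np.arccos(-R[2,2])).round(2),"F",o['force'].round(1),"gap",round(o['finger_gap'],1))
    print("shift",d.round(1),"dist",np.linalg.norm(d).round(1), "turn", None if hd is None else round(-((hd-h+np.pi)%(2*np.pi)-np.pi),4))
E
python3 -c "
from h import *
rel(584.5,227.5,240,0.05)"
```

```text
t 0.93 p [183.8 649.4 229.2] hd 0.0438 tilt 0.04 F [0.6 1.5 0. ] gap 64.3
shift [-439.   381.8  -10.6] dist 581.9 turn -0.0062
```

step_arm(steps=[[0, 0, 0, -20, 17, -2, 60], [0, 0, 0, -29, 25, -2, 60], [0, 0, 0, -29, 25, -2, 60], [0, 0, 0, -29, 25, -2, 60], [0, 0, 0, -29, 25, -2, 60]])

```text
time: 1.35
ee_pos: [308.2, 518.0, 239.4]
eef_rot: [2.165, 2.277, -0.001]
force: [0.2, -0.1, 0.5]
finger_gap: 60.0
```

step_arm(steps=[[0, 0, 0, -29, 25, 0, 60], [0, 0, 0, -29, 25, 0, 60], [0, 0, 0, -29, 25, 0, 60], [0, 0, 0, -29, 25, 0, 60], [0, 0, 0, -29, 25, 0, 60]])

```text
time: 1.77
ee_pos: [440.4, 379.3, 239.5]
eef_rot: [2.165, 2.276, -0.0]
force: [-0.2, 0.7, -0.2]
finger_gap: 59.9
```

step_arm(steps=[[0, 0, 0, -29, 25, 0, 60], [0, 0, 0, -29, 25, 0, 60], [0, 0, 0, -29, 25, 0, 60], [0, 0, 0, -29, 25, 0, 60], [0, 0, 0, -19, 17, 0, 60]])

```text
time: 2.18
ee_pos: [564.8, 249.3, 239.2]
eef_rot: [2.167, 2.275, -0.001]
force: [0.4, 0.7, 0.1]
finger_gap: 59.8
```

```bash
python3 -c "
from h import *
snap('top','t1');snap('side','s1')
crop('t1',145,140,125,105,5.5,'t1c');crop('s1',165,130,150,110,5,'s1c')
rel(584.5,227.5,162,0.05)"
```

```text
t 2.28 p [565.1 249.1 238.8] hd 0.0465 tilt 0.07 F [-1.1 -0.1 -0.9] gap 60.0
shift [-22.4  18.4  76.8] dist 82.1 turn -0.0035
```

View pics/s1c.png

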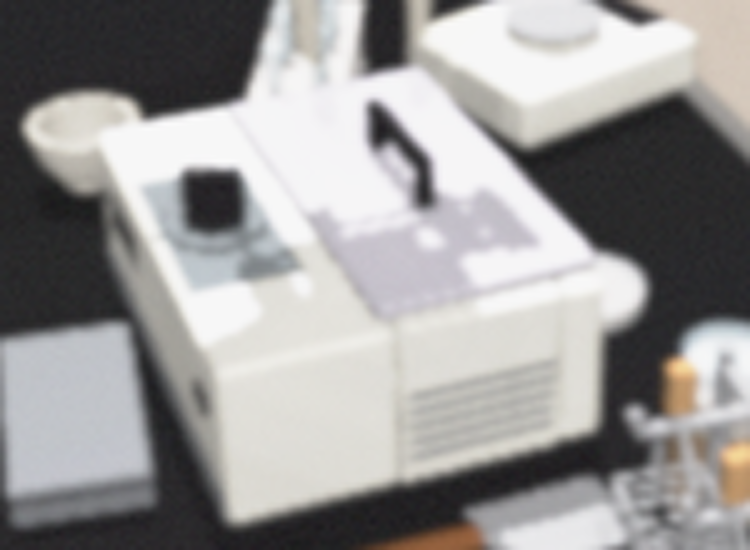

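step_arm(steps=[[0, 0, 0, -8, 6, 0, 60], [0, 0, 0, -14, 12, 0, 60], [0, 0, 0, 0, 0, 15, 60], [0, 0, 0, 0, 0, 20, 60], [0, 0, 0, 0, 0, 15, 60]])

```text
time: 2.7
ee_pos: [581.5, 231.2, 187.5]
eef_rot: [-2.164, -2.276, 0.001]
force: [0.2, 0.2, -0.5]
finger_gap: 60.1
```

step_arm(steps=[[0, 0, 0, 0, 0, 12, 60], [0, 0, 0, 0, 0, 10, 60], [0, 0, 0, 0, 0, 4, 60], [0, 0, 0, 0, 0, 0, 60], [0, 0, 0, 0, 0, 0, 10]])

```text
time: 3.12
ee_pos: [582.3, 231.1, 164.1]
eef_rot: [2.165, 2.276, 0.001]
force: [0.3, -0.4, 0.2]
finger_gap: 57.0
```

step_arm(steps=[[0, 0, 0, 0, 0, 0, 5], [0, 0, 0, 0, 0, 0, 5], [0, 0, 0, 0, 0, 0, 5], [0, 0, 0, 0, 0, 0, 5], [0, 0, 0, 0, 0, 0, 5]])

```text
time: 3.53
ee_pos: [582.3, 230.9, 163.9]
eef_rot: [2.165, 2.276, 0.0]
force: [-0.3, 0.6, -0.3]
finger_gap: 24.5
```

step_arm(steps=[[0, 0, 0, 0, 0, 0, 5], [0, 0, 0, 0, 0, 0, 5], [0, 0, 0, 0, 0, -2, 5], [0, 0, 0, 0, 0, -4, 5], [0, 0, 0, 0, 0, -5, 5]])

```text
time: 3.95
ee_pos: [581.9, 230.8, 174.4]
eef_rot: [-2.165, -2.276, 0.002]
force: [-0.1, -1.1, -3.5]
finger_gap: 13.8
```

```bash
python3 -c "
from h import *
rel(435,-215,220,0.05)"
```

```text
t 3.95 p [581.9 230.8 174.4] hd 0.0499 tilt 0.08 F [-0.1 -1.1 -3.5] gap 13.8
shift [-437.9 -169.1  -45.3] dist 471.6 turn -0.0001
```

step_arm(steps=[[0, 0, 0, 0, 0, -8, 5], [0, 0, 0, 0, 0, -12, 5], [0, 0, 0, 0, 0, -15, 5], [0, 0, 0, 0, 0, -14, 5], [0, 0, 0, -10, -3, 0, 5]])

```text
time: 4.37
ee_pos: [580.7, 221.8, 228.1]
eef_rot: [2.163, 2.276, 0.007]
force: [0.4, 0.0, -2.7]
finger_gap: 13.8
```

step_arm(steps=[[0, 0, 0, -20, -8, 0, 5], [0, 0, 0, -27, -10, 0, 5], [0, 0, 0, -27, -10, 0, 5], [0, 0, 0, -27, -10, 0, 5], [0, 0, 0, -27, -10, 0, 5]])

```text
time: 4.78
ee_pos: [537.4, 88.9, 223.9]
eef_rot: [2.165, 2.276, 0.0]
force: [0.5, -0.3, -3.7]
finger_gap: 13.9
```

step_arm(steps=[[0, 0, 0, -27, -10, 0, 5], [0, 0, 0, -27, -10, 0, 5], [0, 0, 0, -27, -10, 0, 5], [0, 0, 0, -27, -10, 0, 5], [0, 0, 0, -27, -10, 0, 5]])

```text
time: 5.2
ee_pos: [494.0, -48.4, 224.0]
eef_rot: [2.165, 2.276, 0.0]
force: [-0.3, -0.6, -3.4]
finger_gap: 13.6
```

step_arm(steps=[[0, 0, 0, -27, -10, 0, 5], [0, 0, 0, -27, -10, 0, 5], [0, 0, 0, -27, -10, 0, 5], [0, 0, 0, -27, -10, 0, 5], [0, 0, 0, -20, -8, 0, 5]])

```text
time: 5.62
ee_pos: [452.2, -179.1, 224.0]
eef_rot: [2.166, 2.275, -0.0]
force: [1.0, 1.1, -4.0]
finger_gap: 13.8
```

```bash
python3 -c "
from h import *
snap('top','t2')
crop('t2',230,100,240,180,3.3,'t2c')
rel(435,-215,220,0.05)"
```

```text
t 5.67 p [ 451.5 -181.3  224. ] hd 0.048 tilt 0.11 F [-0.5 -1.4 -3.9] gap 13.8
shift [-32.8 -18.1   4. ] dist 37.7 turn -0.002
```

View pics/t2c.png

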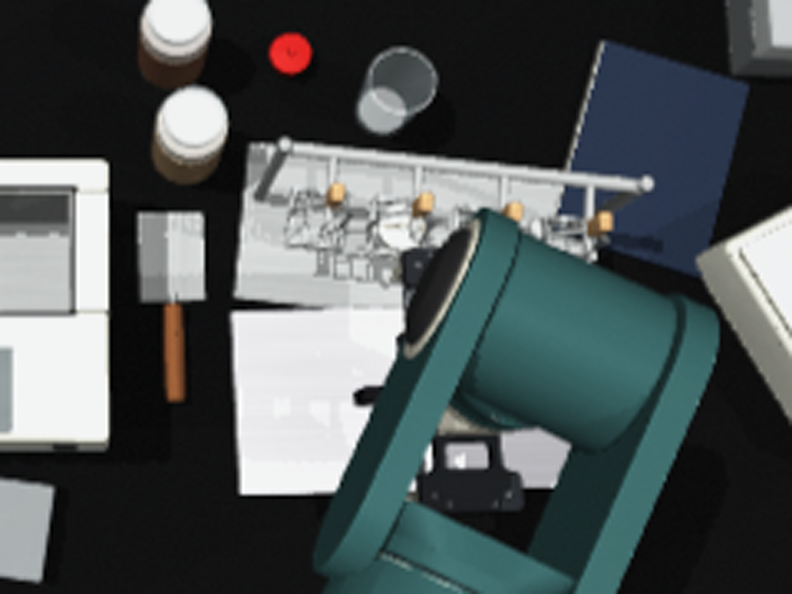

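step_arm(steps=[[0, 0, 0, -16, -9, 10, 5], [0, 0, 0, -17, -9, 15, 5], [0, 0, 0, 0, 0, 20, 5], [0, 0, 0, 0, 0, 25, 5], [0, 0, 0, 0, 0, 25, 5]])

```text
time: 6.08
ee_pos: [436.7, -211.5, 128.3]
eef_rot: [2.165, 2.274, 0.0]
force: [0.0, 0.3, -4.9]
finger_gap: 13.2
```

step_arm(steps=[[0, 0, 0, 0, 0, 25, 5], [0, 0, 0, 0, 0, 20, 5], [0, 0, 0, 0, 0, 20, 5], [0, 0, 0, 0, 0, 12, 5], [0, 0, 0, 0, 0, 6, 5]])

```text
time: 6.5
ee_pos: [436.3, -210.8, 44.2]
eef_rot: [-2.164, -2.275, 0.001]
force: [0.3, -0.6, -4.0]
finger_gap: 13.5
```

step_arm(steps=[[0, 0, 0, 0, 0, 3, 5], [0, 0, 0, 0, 0, 3, 5], [0, 0, 0, 0, 0, 2, 5], [0, 0, 0, 0, 0, 2, 5], [0, 0, 0, 0, 0, 0, 5]])

```text
time: 6.92
ee_pos: [437.3, -211.0, 35.9]
eef_rot: [2.165, 2.276, 0.0]
force: [0.0, -0.9, -4.0]
finger_gap: 13.5
```

```bash
python3 -c "
from h import *
rel(435,-215,33,0.05)"
```

```text
t 6.92 p [ 437.3 -211.    35.9] hd 0.05 tilt 0.03 F [ 0.  -0.9 -4. ] gap 13.5
shift [-3.9 -2.5  2.9] dist 5.4 turn 0.0
```

step_arm(steps=[[0, 0, 0, 0, 0, 1, 5], [0, 0, 0, 0, 0, 0.5, 5], [0, 0, 0, 0, 0, 0.5, 5], [0, 0, 0, 0, 0, 0, 5], [0, 0, 0, 0, 0, 0, 5]])

```text
time: 7.33
ee_pos: [437.2, -210.9, 33.8]
eef_rot: [2.165, 2.276, 0.0]
force: [0.1, 0.5, -2.9]
finger_gap: 13.8
```

step_arm(steps=[[0, 0, 0, 0, 0, 0.5, 5], [0, 0, 0, 0, 0, 0.5, 5], [0, 0, 0, 0, 0, 0, 5], [0, 0, 0, 0, 0, 0, 5], [0, 0, 0, 0, 0, 0, 5]])

```text
time: 7.75
ee_pos: [437.2, -211.0, 33.7]
eef_rot: [2.165, 2.276, -0.0]
force: [-7.9, 3.4, 12.9]
finger_gap: 13.8
```

step_arm(steps=[[0, 0, 0, 0, 0, 0, 45], [0, 0, 0, 0, 0, 0, 45], [0, 0, 0, 0, 0, 0, 45], [0, 0, 0, 0, 0, 0, 45], [0, 0, 0, 0, 0, 0, 45]])

```text
time: 8.17
ee_pos: [437.2, -210.9, 32.6]
eef_rot: [2.165, 2.276, 0.0]
force: [-0.3, -0.1, 0.5]
finger_gap: 42.3
```

step_arm(steps=[[0, 0, 0, 0, 0, -10, 45], [0, 0, 0, 0, 0, -25, 45], [0, 0, 0, 0, 0, -40, 45], [0, 0, 0, 0, 0, -40, 45], [0, 0, 0, 0, 0, -40, 45]])

```text
time: 8.58
ee_pos: [436.7, -210.7, 190.2]
eef_rot: [2.165, 2.276, 0.0]
force: [0.3, -0.7, -0.1]
finger_gap: 45.0
```

step_arm(steps=[[0, 0, 0, 0, 0, -40, 45], [0, 0, 0, 0, 0, -30, 45], [0, 0, -0.12, 0, 0, 0, 45], [0, 0, -0.12, 0, 0, 0, 45], [0, 0, -0.12, 0, 0, 0, 45]])

```text
time: 9.0
ee_pos: [437.1, -210.9, 259.1]
eef_rot: [1.714, 2.631, 0.0]
force: [-0.3, 1.0, -0.0]
finger_gap: 45.3
```

step_arm(steps=[[0, 0, -0.12, 0, 0, 0, 50], [0, 0, -0.12, 0, 0, 0, 50], [0, 0, -0.12, 0, 0, 0, 50], [0, 0, -0.12, 0, 0, 0, 50], [0, 0, -0.12, 0, 0, 0, 50]])

```text
time: 9.42
ee_pos: [437.0, -210.8, 258.5]
eef_rot: [0.86, 3.021, -0.0]
force: [0.3, -0.3, 0.2]
finger_gap: 49.8
```

step_arm(steps=[[0, 0, -0.12, 0, 0, 0, 50], [0, 0, -0.12, 0, 0, 0, 50], [0, 0, -0.12, 0, 0, 0, 50], [0, 0, -0.12, 0, 0, 0, 50], [0, 0, 0, 0, 0, 0, 50]])

```text
time: 9.83
ee_pos: [437.0, -210.9, 258.4]
eef_rot: [0.117, 3.139, -0.0]
force: [0.4, -0.3, -0.2]
finger_gap: 50.2
```

```bash
python3 -c "
from h import *
snap('side','s3'); snap('top','t3')
crop('s3',190,150,240,180,3.3,'s3c');crop('t3',150,130,280,180,2.85,'t3c')
rel(617,-192,235,1.486)"
```

```text
t 9.93 p [ 437.1 -210.9  258.2] hd 1.4857 tilt 0.02 F [ 0.6  0.2 -0.1] gap 50.4
shift [-177.7   34.1   23.3] dist 182.4 turn -0.0003
```

View pics/s3c.png

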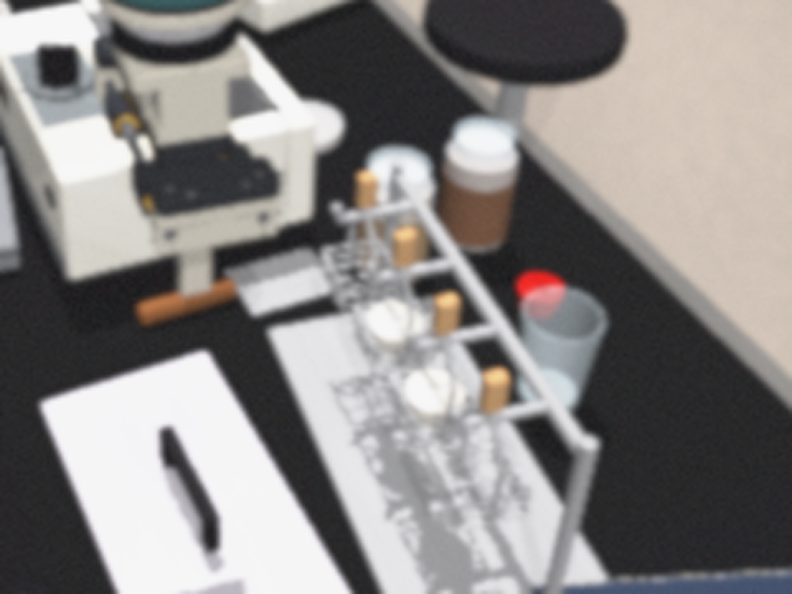

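View pics/t3c.png

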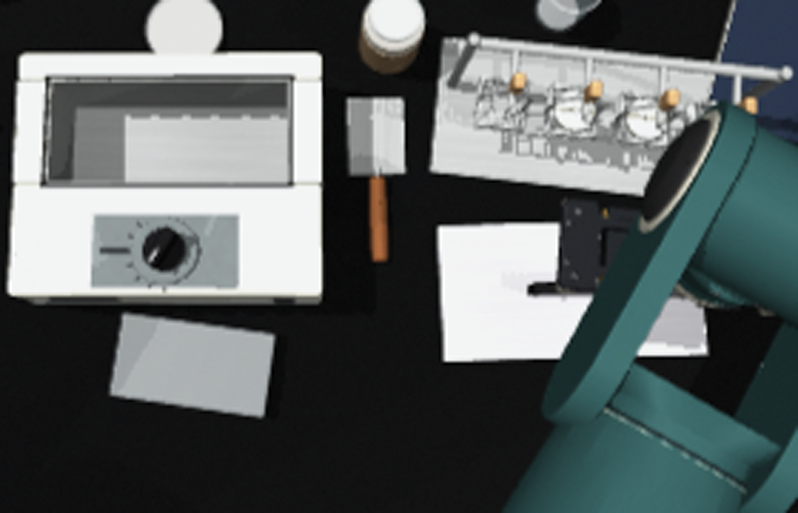

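```bash
python3 -c "
from h import *
P=[onz('top',150+u/2.85,130+v/2.85,130) for u,v in [(47,77),(292,77),(291,185),(43,185)]]
print(np.round(P,1),np.mean(P,0).round(1))"
```

```text
[[634.4 359.1 130. ]
 [640.2 102.1 130. ]
 [525.8 100.1 130. ]
 [519.5 355.3 130. ]] [580.  229.1 130. ]
```

step_arm(steps=[[0, 0, 0, -20, 4, 3, 50], [0, 0, 0, -40, 8, 4, 50], [0, 0, 0, -40, 8, 4, 50], [0, 0, 0, -40, 8, 4, 50], [0, 0, 0, -37.7, 6, 4, 50]])

```text
time: 10.35
ee_pos: [619.0, -190.7, 238.5]
eef_rot: [0.134, 3.139, 0.0]
force: [-0.2, -0.5, 0.2]
finger_gap: 49.8
```

step_arm(steps=[[0, 0, 0, 0, 0, 0, 50], [0, 0, 0, 0, 0, 0, 50], [0, 0, 0, 0, 0, 0, 50], [0, 0, 0, 0, 0, 0, 50], [0, 0, 0, 0, 0, 0, 50]])

```text
time: 10.77
ee_pos: [616.2, -191.7, 239.8]
eef_rot: [0.129, 3.137, -0.001]
force: [-0.1, 0.0, -0.0]
finger_gap: 50.0
```

```bash
python3 -c "
from h import *
snap('side','s4')
crop('s4',250,150,140,170,3.4,'s4c')
rel(617,-192,192,1.486)"
```

```text
t 10.82 p [ 616.3 -191.6  239.8] hd 1.4886 tilt 0.09 F [-0.4 -0.3  0.7] gap 50.2
shift [-0.7 -0.3 47.8] dist 47.8 turn 0.0026
```

View pics/s4c.png

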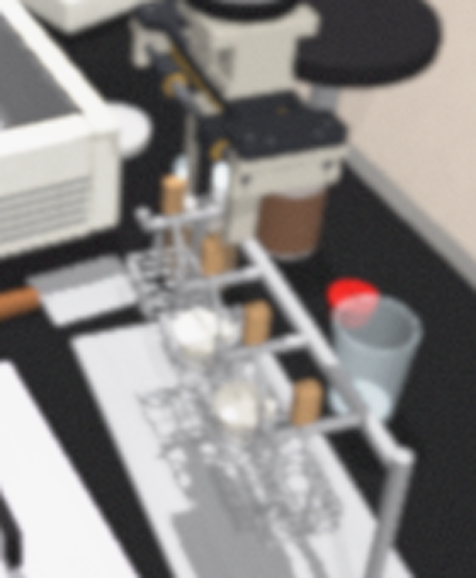

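step_arm(steps=[[0, 0, 0, 0, 0, 10, 50], [0, 0, 0, 0, 0, 15, 50], [0, 0, 0, 0, 0, 13, 50], [0, 0, 0, 0, 0, 7, 50], [0, 0, 0, 0, 0, 3, 50]])

```text
time: 11.23
ee_pos: [616.3, -191.1, 188.0]
eef_rot: [-0.127, -3.136, -0.001]
force: [0.3, 0.3, 0.2]
finger_gap: 50.6
```

step_arm(steps=[[0, 0, 0, 0, 0, 0, 50], [0, 0, 0, 0, 0, 0, 30], [0, 0, 0, 0, 0, 0, 25], [0, 0, 0, 0, 0, 0, 22], [0, 0, 0, 0, 0, 0, 20]])

```text
time: 11.65
ee_pos: [617.2, -191.4, 191.2]
eef_rot: [0.127, 3.138, -0.0]
force: [0.3, -0.5, -0.1]
finger_gap: 28.1
```

```bash
python3 -c "
from h import *
snap('side','s5');snap('top','t5')
crop('s5',250,150,140,170,3.4,'s5c');crop('t5',295,120,150,90,5,'t5c')
rel(617,-192,192,1.486)"
```

```text
t 11.75 p [ 617.1 -191.4  190.9] hd 1.49 tilt 0.02 F [0.4 0.8 0.7] gap 21.8
shift [ 0.  -0.6 -1.1] dist 1.2 turn 0.004
```

View pics/s5c.png

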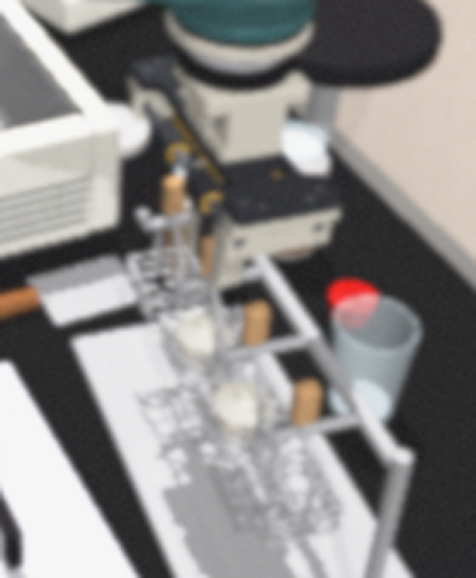

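View pics/t5c.png

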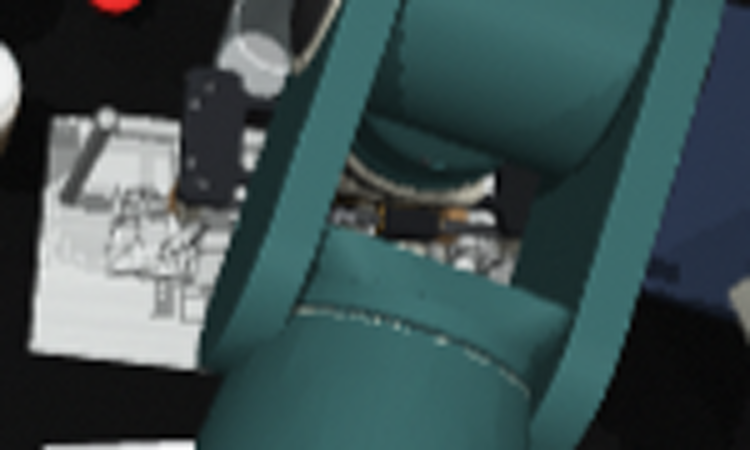

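step_arm(steps=[[0, 0, 0, 0, 0, 0, 16], [0, 0, 0, 0, 0, 0, 13], [0, 0, 0, 0, 0, 0, 8], [0, 0, 0, 0, 0, 0, 5], [0, 0, 0, 0, 0, 0, 5]])

```text
time: 12.17
ee_pos: [617.0, -191.8, 190.9]
eef_rot: [0.127, 3.139, -0.001]
force: [-0.1, -5.0, 1.2]
finger_gap: 11.6
```

step_arm(steps=[[0, 0, 0, 0, 0, 0, 5], [0, 0, 0, 0, 0, -3, 5], [0, 0, 0, 0, 0, -5, 5], [0, 0, 0, 0, 0, -5, 5], [0, 0, 0, 0, 0, -5, 5]])

```text
time: 12.58
ee_pos: [617.0, -191.1, 209.2]
eef_rot: [-0.127, -3.139, -0.001]
force: [-0.5, 0.7, -1.0]
finger_gap: 11.8
```

step_arm(steps=[[0, 0, 0, 0, 0, -4, 5], [0, 0, 0, 0, 0, -2, 5], [0, 0, 0, 0, 0, 0, 5], [0, 0, 0, 0, 0, 0, 5], [0, 0, 0, 0, 0, 0, 5]])

```text
time: 13.0
ee_pos: [616.9, -191.3, 214.3]
eef_rot: [-0.127, -3.139, -0.0]
force: [0.5, -0.1, -2.3]
finger_gap: 12.0
```

```bash
python3 -c "
from h import *
snap('side','s6')
crop('s6',250,150,140,170,3.4,'s6c')
rel(617,-192,192,1.486)"
```

```text
t 13.05 p [ 616.9 -191.3  214.3] hd 1.4901 tilt 0.03 F [-0.4 -0.7 -2.5] gap 11.9
shift [-0.2 -0.7 22.3] dist 22.3 turn 0.0041
```

View pics/s6c.png

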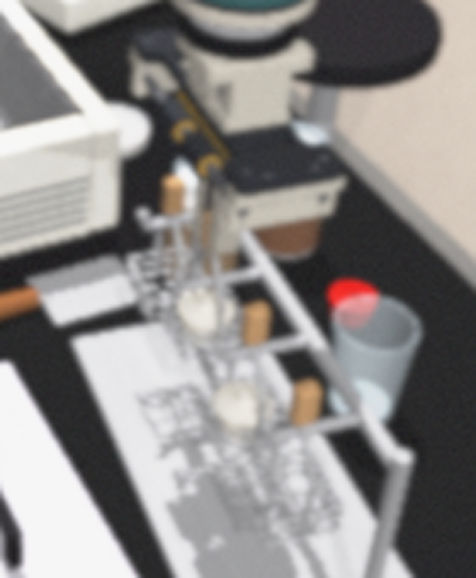

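step_arm(steps=[[0, 0, 0, 4, 0, 0, 5], [0, 0, 0, 8, 0, 0, 5], [0, 0, 0, 10, 0, 0, 5], [0, 0, 0, 12, 0, 0, 5], [0, 0, 0, 14, 0, 0, 5]])

```text
time: 13.47
ee_pos: [568.0, -187.4, 214.5]
eef_rot: [-0.127, -3.139, -0.0]
force: [0.1, -0.6, -2.5]
finger_gap: 11.6
```

step_arm(steps=[[0, 0, 0, 14, 0, 0, 5], [0, 0, 0, 14, 0, 0, 5], [0, 0, 0, 8, 0, 0, 5], [0, 0, 0, 4, 0, -3, 5], [0, 0, 0, 0, 0, -6, 5]])

```text
time: 13.88
ee_pos: [528.4, -184.2, 223.8]
eef_rot: [-0.127, -3.139, -0.0]
force: [0.3, 0.0, -1.9]
finger_gap: 11.8
```

```bash
python3 -c "
from h import *
snap('side','s7')
crop('s7',230,130,170,190,3.1,'s7c')
rel(579,270.5,275,1.596)"
```

```text
t 13.93 p [ 529.3 -184.4  225.5] hd 1.4898 tilt 0.1 F [ 0.5 -0.8 -0.6] gap 11.7
shift [-12.8 457.4 -49.7] dist 460.3 turn -0.1062
```

View pics/s7c.png

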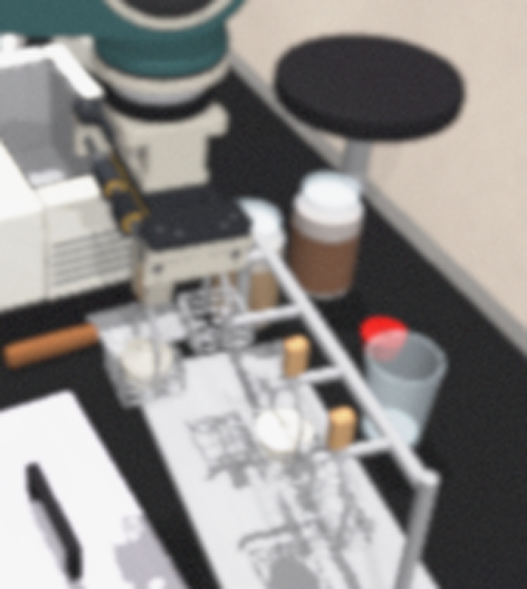

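step_arm(steps=[[0, 0, 0, 0, 0, -10, 5], [0, 0, 0, 0, 0, -14, 5], [0, 0, 0, 0, 4, -14, 5], [0, 0, 0, 0, 8, -10, 5], [0, 0, 0, 0, 13, -4, 5]])

```text
time: 14.35
ee_pos: [531.9, -159.1, 278.3]
eef_rot: [0.128, 3.137, -0.001]
force: [-0.0, 0.6, -1.2]
finger_gap: 11.7
```

step_arm(steps=[[0, 0, -0.02, 0, 18, 0, 5], [0, 0, -0.02, 0, 22, 0, 5], [0, 0, -0.02, 0, 25, 0, 5], [0, 0, -0.02, 0, 27, 0, 5], [0, 0, -0.02, 0, 28, 0, 5]])

```text
time: 14.77
ee_pos: [535.5, -37.3, 275.8]
eef_rot: [0.032, -3.141, -0.0]
force: [0.9, 0.7, -1.0]
finger_gap: 11.7
```

step_arm(steps=[[0, 0, 0, 0, 28, 0, 5], [0, 0, 0, 0, 28, 0, 5], [0, 0, 0, 0, 28, 0, 5], [0, 0, 0, 0, 28, 0, 5], [0, 0, 0, 0, 28, 0, 5]])

```text
time: 15.18
ee_pos: [532.4, 103.0, 275.9]
eef_rot: [-0.031, 3.141, 0.0]
force: [0.5, -0.6, -3.1]
finger_gap: 11.9
```

step_arm(steps=[[0, 0, 0, 0, 28, 0, 5], [0, 0, 0, 0, 28, 0, 5], [0, 0, 0, 0, 26, 0, 5], [0, 0, 0, 0, 22, 0, 5], [0, 0, 0, 0, 15, 0, 5]])

```text
time: 15.6
ee_pos: [529.9, 222.4, 275.7]
eef_rot: [0.033, -3.141, -0.001]
force: [0.4, -0.8, -0.9]
finger_gap: 11.6
```

```bash
python3 -c "
from h import *
rel(579,270.5,275,1.596)"
```

```text
t 15.6 p [529.9 222.4 275.7] hd 1.5918 tilt 0.03 F [ 0.4 -0.8 -0.9] gap 11.6
shift [-50.1  47.1   0.7] dist 68.8 turn -0.0042
```

step_arm(steps=[[0, 0, 0, -10, 10, 0, 5], [0, 0, 0, -15, 14, 0, 5], [0, 0, 0, -15, 12, 0, 5], [0, 0, 0, -8, 6, 0, 5], [0, 0, 0, -2, 2, 0, 5]])

```text
time: 16.02
ee_pos: [580.4, 265.4, 275.0]
eef_rot: [0.031, -3.14, 0.001]
force: [-0.3, 0.1, -1.4]
finger_gap: 11.7
```

step_arm(steps=[[0, 0, 0, 0, 0, 0, 5], [0, 0, 0, 0, 0, 4, 5], [0, 0, 0, 0, 0, 8, 5], [0, 0, 0, 0, 0, 8, 5], [0, 0, 0, 0, 0, 4, 5]])

```text
time: 16.43
ee_pos: [579.3, 263.9, 250.0]
eef_rot: [0.03, -3.14, 0.001]
force: [-0.2, 0.5, -2.1]
finger_gap: 11.7
```

```bash
python3 -c "
from h import *
snap('side','s8');snap('top','t8')
crop('s8',150,100,170,140,4,'s8c');crop('t8',130,110,190,140,4,'t8c')
rel(579,270.5,106,1.596)"
```

```text
t 16.53 p [579.4 264.1 250.4] hd 1.5898 tilt 0.09 F [-0.6  0.2 -1.9] gap 11.6
shift [1.000e-01 6.500e+00 1.444e+02] dist 144.5 turn -0.0062
```

View pics/s8c.png

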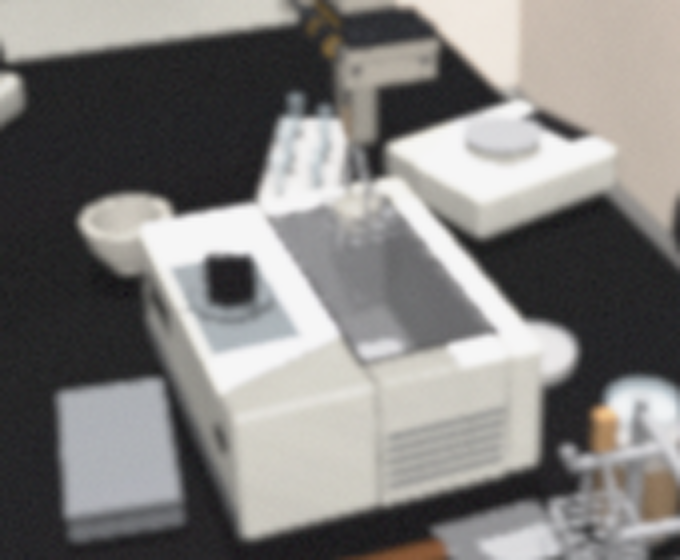

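View pics/t8c.png

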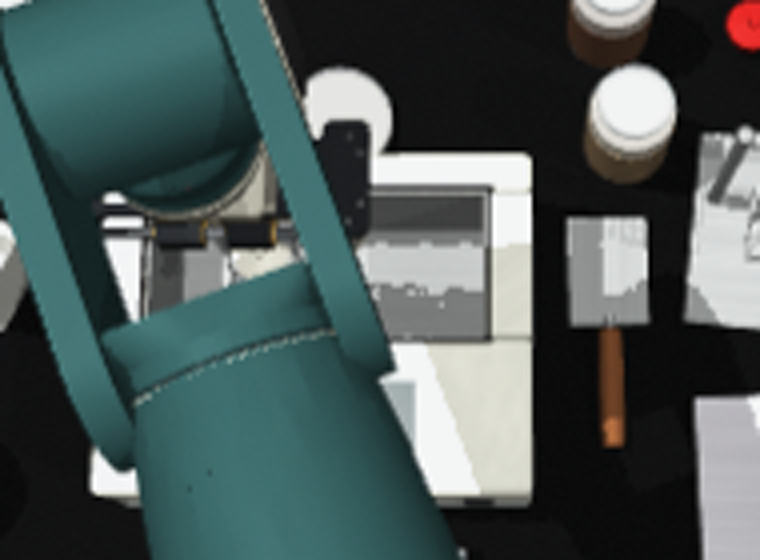

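step_arm(steps=[[0, 0, 0, 0, 3, 6, 5], [0, 0, 0, 0, 3, 10, 5], [0, 0, 0, 0, 0, 14, 5], [0, 0, 0, 0, 0, 16, 5], [0, 0, 0, 0, 0, 16, 5]])

```text
time: 16.95
ee_pos: [579.5, 270.5, 187.7]
eef_rot: [0.031, -3.141, 0.0]
force: [-0.1, -0.3, -1.1]
finger_gap: 11.8
```

step_arm(steps=[[0, 0, 0, 0, 0, 16, 5], [0, 0, 0, 0, 0, 16, 5], [0, 0, 0, 0, 0, 14, 5], [0, 0, 0, 0, 0, 12, 5], [0, 0, 0, 0, 0, 8, 5]])

```text
time: 17.37
ee_pos: [579.3, 270.3, 121.5]
eef_rot: [0.03, -3.14, 0.001]
force: [-0.3, -0.1, -2.2]
finger_gap: 11.7
```

step_arm(steps=[[0, 0, 0, 0, 0, 5, 5], [0, 0, 0, 0, 0, 3, 5], [0, 0, 0, 0, 0, 2, 5], [0, 0, 0, 0, 0, 2, 5], [0, 0, 0, 0, 0, 0, 5]])

```text
time: 17.78
ee_pos: [579.9, 270.5, 111.8]
eef_rot: [-0.03, 3.141, 0.0]
force: [0.4, 0.2, -2.0]
finger_gap: 11.7
```

step_arm(steps=[[0, 0, 0, 0, 0, 2, 5], [0, 0, 0, 0, 0, 2, 5], [0, 0, 0, 0, 0, 1, 5], [0, 0, 0, 0, 0, 1, 5], [0, 0, 0, 0, 0, 0, 5]])

```text
time: 18.2
ee_pos: [579.8, 270.4, 105.8]
eef_rot: [-0.03, 3.141, 0.0]
force: [-0.2, -0.1, -0.2]
finger_gap: 11.8
```

```bash
python3 -c "
from h import *
rel(579,270.5,105,1.596)"
```

```text
t 18.2 p [579.8 270.4 105.8] hd 1.5899 tilt 0.01 F [-0.2 -0.1 -0.2] gap 11.8
shift [0.8 0.1 0.8] dist 1.1 turn -0.0061
```

step_arm(steps=[[0, 0, 0, 0, 0, 0.5, 5], [0, 0, 0, 0, 0, 0, 5], [0, 0, 0, 0, 0, 0, 14], [0, 0, 0, 0, 0, 0, 18], [0, 0, 0, 0, 0, 0, 24]])

```text
time: 18.62
ee_pos: [579.8, 270.4, 105.1]
eef_rot: [-0.03, 3.141, 0.0]
force: [0.1, 0.1, 0.2]
finger_gap: 20.9
```

step_arm(steps=[[0, 0, 0, 0, 0, 0, 36], [0, 0, 0, 0, 0, 0, 40], [0, 0, 0, 0, 0, 0, 40], [0, 0, 0, 0, 0, 0, 40], [0, 0, 0, 0, 0, -5, 40]])

```text
time: 19.03
ee_pos: [579.4, 270.3, 109.3]
eef_rot: [0.03, -3.14, 0.001]
force: [0.5, -0.3, 0.4]
finger_gap: 39.8
```

step_arm(steps=[[0, 0, 0, 0, 0, -20, 40], [0, 0, 0, 0, 0, -40, 40], [0, 0, 0, 0, 0, -40, 40], [0, 0, 0, 0, 0, -40, 40], [0, 0, 0, 0, 0, -30, 40]])

```text
time: 19.45
ee_pos: [579.7, 270.4, 284.5]
eef_rot: [-0.03, 3.139, 0.002]
force: [0.6, 0.2, 0.3]
finger_gap: 40.4
```

step_arm(steps=[[0, 0, 0.02, 0, -20, 0, 45], [0, 0, 0.02, 0, -38, 0, 50], [0, 0, 0.02, 0, -40, 0, 50], [0, 0, 0.02, 0, -40, 0, 50], [0, 0, 0.023, 0, -40, 0, 50]])

```text
time: 19.87
ee_pos: [574.8, 91.0, 280.6]
eef_rot: [0.132, 3.138, 0.0]
force: [0.7, -0.3, -0.2]
finger_gap: 49.5
```

step_arm(steps=[[0, 0, 0, -2, -40, 0, 50], [0, 0, 0, -2, -40, 0, 50], [0, 0, 0, -2, -40, 0, 50], [0, 0, 0, -2, -40, 0, 50], [0, 0, 0, -2, -40, 0, 50]])

```text
time: 20.28
ee_pos: [567.9, -109.5, 280.9]
eef_rot: [0.131, 3.138, -0.0]
force: [0.7, 0.4, 0.4]
finger_gap: 49.9
```

```bash
python3 -c "
from h import *
snap('side','s9');snap('top','t9')
crop('s9',150,100,240,180,3.3,'s9c');crop('t9',130,110,310,180,2.5,'t9c')
rel(610.9,-265.7,240,1.486)"
```

```text
t 20.38 p [ 567.8 -112.2  280.4] hd 1.4824 tilt 0.06 F [-0.3  0.8 -0.5] gap 50.1
shift [ -56.4 -149.1   40.6] dist 164.5 turn -0.0036
```

View pics/s9c.png

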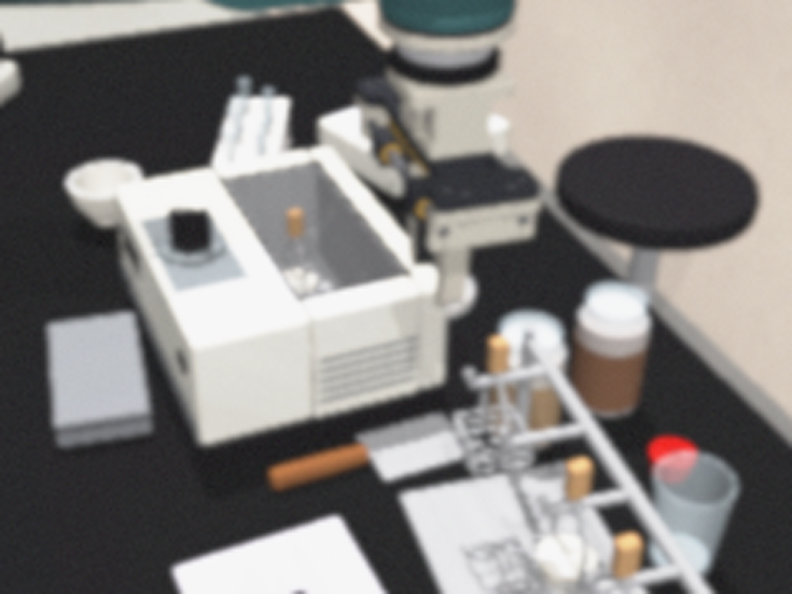

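View pics/t9c.png

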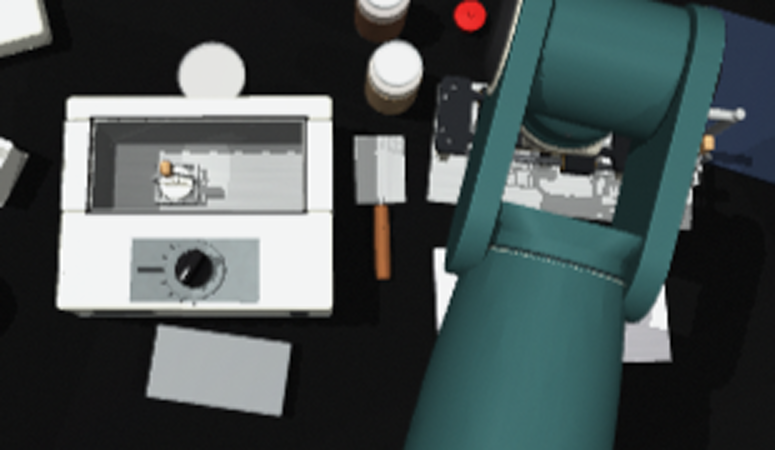

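step_arm(steps=[[0, 0, 0, -6, -17, 6, 50], [0, 0, 0, -14, -37, 10, 50], [0, 0, 0, -14, -37, 10, 50], [0, 0, 0, -14, -36, 10, 50], [0, 0, 0, -8, -20, 4, 50]])

```text
time: 20.8
ee_pos: [612.2, -261.3, 238.5]
eef_rot: [-0.133, -3.137, -0.0]
force: [0.2, -0.3, -0.6]
finger_gap: 49.8
```

step_arm(steps=[[0, 0, 0, 0, 0, 0, 50], [0, 0, 0, 0, 0, 0, 50], [0, 0, 0, 0, 0, 0, 50], [0, 0, 0, 0, 0, 0, 50], [0, 0, 0, 0, 0, 0, 50]])

```text
time: 21.22
ee_pos: [612.0, -257.7, 241.0]
eef_rot: [0.13, 3.138, -0.001]
force: [0.9, -0.2, -0.3]
finger_gap: 49.8
```

```bash
python3 -c "
from h import *
snap('side','s10')
crop('s10',250,150,140,170,3.4,'s10c')
rel(610.9,-265.7,192,1.486)"
```

```text
t 21.27 p [ 612.  -257.8  240.9] hd 1.4881 tilt 0.06 F [ 0.4  0.1 -0.5] gap 49.9
shift [ 0.5 -7.9 48.9] dist 49.5 turn 0.0021
```

View pics/s10c.png

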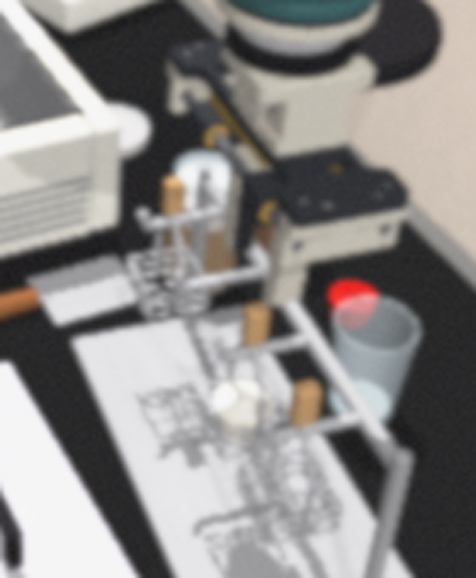

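step_arm(steps=[[0, 0, 0, 0, -3, 0, 50], [0, 0, 0, 0, -5, 5, 50], [0, 0, 0, 0, 0, 12, 50], [0, 0, 0, 0, 0, 15, 50], [0, 0, 0, 0, 0, 12, 50]])

```text
time: 21.68
ee_pos: [610.8, -266.7, 193.5]
eef_rot: [-0.132, -3.137, -0.001]
force: [0.5, 0.2, 0.5]
finger_gap: 49.9
```

step_arm(steps=[[0, 0, 0, 0, 0, 5, 50], [0, 0, 0, 0, 0, 0, 35], [0, 0, 0, 0, 0, 0, 28], [0, 0, 0, 0, 0, 0, 22], [0, 0, 0, 0, 0, 0, 18]])

```text
time: 22.1
ee_pos: [611.5, -266.8, 192.0]
eef_rot: [0.132, 3.138, -0.001]
force: [0.4, -0.2, 0.3]
finger_gap: 28.0
```

```bash
python3 -c "
from h import *
snap('side','s11')
crop('s11',250,150,140,170,3.4,'s11c')
rel(610.9,-265.7,192,1.486)"
```

```text
t 22.15 p [ 611.5 -266.8  191.9] hd 1.4871 tilt 0.06 F [-0.8 -0.2  0.4] gap 24.0
shift [ 0.7  1.1 -0.1] dist 1.3 turn 0.0011
```

View pics/s11c.png

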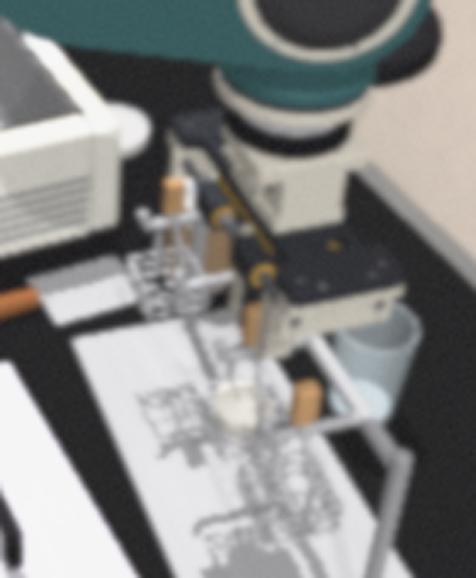

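step_arm(steps=[[0, 0, 0, 0, 0, 0, 16], [0, 0, 0, 0, 0, 0, 13], [0, 0, 0, 0, 0, 0, 8], [0, 0, 0, 0, 0, 0, 5], [0, 0, 0, 0, 0, 0, 5]])

```text
time: 22.57
ee_pos: [611.4, -266.4, 191.3]
eef_rot: [0.131, 3.139, 0.001]
force: [0.6, 5.1, 1.8]
finger_gap: 11.9
```

step_arm(steps=[[0, 0, 0, 0, 0, 0, 5], [0, 0, 0, 0, 0, -3, 5], [0, 0, 0, 0, 0, -5, 5], [0, 0, 0, 0, 0, -5, 5], [0, 0, 0, 0, 0, -5, 5]])

```text
time: 22.98
ee_pos: [611.2, -267.0, 209.7]
eef_rot: [0.132, 3.139, -0.001]
force: [-0.6, 0.1, -2.0]
finger_gap: 11.7
```

step_arm(steps=[[0, 0, 0, 0, 0, -4, 5], [0, 0, 0, 0, 0, -2, 5], [0, 0, 0, 0, 0, 0, 5], [0, 0, 0, 0, 0, 0, 5], [0, 0, 0, 4, 0, 0, 5]])

```text
time: 23.4
ee_pos: [607.4, -266.3, 214.7]
eef_rot: [-0.131, -3.138, -0.0]
force: [0.2, -0.3, -1.7]
finger_gap: 11.7
```

step_arm(steps=[[0, 0, 0, 6, 0, 0, 5], [0, 0, 0, 9, 0, 0, 5], [0, 0, 0, 11, 0, 0, 5], [0, 0, 0, 13, 0, 0, 5], [0, 0, 0, 14, 0, 0, 5]])

```text
time: 23.82
ee_pos: [553.1, -261.8, 215.1]
eef_rot: [-0.132, -3.139, 0.0]
force: [0.0, -0.6, -1.7]
finger_gap: 12.1
```

step_arm(steps=[[0, 0, 0, 14, 0, 0, 5], [0, 0, 0, 10, 0, 0, 5], [0, 0, 0, 6, 0, 0, 5], [0, 0, 0, 3, 0, -3, 5], [0, 0, 0, 0, 0, -6, 5]])

```text
time: 24.23
ee_pos: [521.0, -259.1, 224.1]
eef_rot: [-0.132, -3.138, -0.0]
force: [0.4, -0.5, -2.1]
finger_gap: 12.2
```

```bash
python3 -c "
from h import *
snap('side','s12')
crop('s12',230,130,170,190,3.1,'s12c')
rel(581,191.5,275,1.596)"
```

```text
t 24.28 p [ 521.8 -259.3  225.9] hd 1.4868 tilt 0.08 F [-0.3  0.1 -0.5] gap 12.0
shift [-21.3 454.2 -49.3] dist 457.4 turn -0.1092
```

View pics/s12c.png

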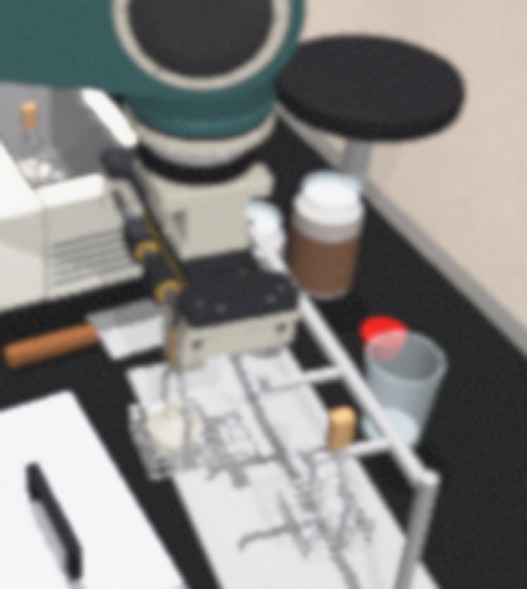

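step_arm(steps=[[0, 0, 0, 0, 0, -10, 5], [0, 0, 0, 0, 0, -14, 5], [0, 0, 0, 0, 4, -14, 5], [0, 0, 0, 0, 8, -10, 5], [0, 0, 0, 0, 13, -4, 5]])

```text
time: 24.7
ee_pos: [524.2, -234.2, 278.8]
eef_rot: [0.133, 3.136, -0.002]
force: [0.0, 0.0, -1.2]
finger_gap: 11.6
```

step_arm(steps=[[0, 0, -0.022, 0, 18, 0, 5], [0, 0, -0.022, 0, 22, 0, 5], [0, 0, -0.022, 0, 25, 0, 5], [0, 0, -0.022, 0, 27, 0, 5], [0, 0, -0.022, 0, 28, 0, 5]])

```text
time: 25.12
ee_pos: [527.7, -112.3, 276.3]
eef_rot: [-0.043, 3.141, 0.0]
force: [1.3, -0.5, -1.9]
finger_gap: 12.0
```

step_arm(steps=[[0, 0, 0, 0, 28, 0, 5], [0, 0, 0, 0, 28, 0, 5], [0, 0, 0, 0, 28, 0, 5], [0, 0, 0, 0, 28, 0, 5], [0, 0, 0, 0, 28, 0, 5]])

```text
time: 25.53
ee_pos: [523.6, 27.9, 276.5]
eef_rot: [-0.042, 3.141, 0.0]
force: [-0.2, -0.3, -3.3]
finger_gap: 11.8
```

step_arm(steps=[[0, 0, 0, 0, 28, 0, 5], [0, 0, 0, 0, 28, 0, 5], [0, 0, 0, 0, 26, 0, 5], [0, 0, 0, 0, 22, 0, 5], [0, 0, 0, 0, 15, 0, 5]])

```text
time: 25.95
ee_pos: [520.2, 147.4, 276.4]
eef_rot: [0.044, -3.141, -0.001]
force: [0.3, 0.1, -1.1]
finger_gap: 11.8
```

```bash
python3 -c "
from h import *
rel(581,191.5,275,1.596)"
```

```text
t 25.95 p [520.2 147.4 276.4] hd 1.5988 tilt 0.03 F [ 0.3  0.1 -1.1] gap 11.8
shift [-62.   42.4   1.4] dist 75.1 turn 0.0028
```

step_arm(steps=[[0, 0, 0, -10, 10, 0, 5], [0, 0, 0, -17, 12, 0, 5], [0, 0, 0, -18, 12, 0, 5], [0, 0, 0, -12, 7, 0, 5], [0, 0, 0, -5, 3, 0, 5]])

```text
time: 26.37
ee_pos: [582.3, 192.0, 275.8]
eef_rot: [0.043, -3.141, -0.0]
force: [-0.5, 0.3, -1.8]
finger_gap: 11.9
```

step_arm(steps=[[0, 0, 0, 0, 0, 0, 5], [0, 0, 0, 0, 0, 4, 5], [0, 0, 0, 0, 0, 8, 5], [0, 0, 0, 0, 0, 8, 5], [0, 0, 0, 0, 0, 4, 5]])

```text
time: 26.78
ee_pos: [581.2, 189.7, 250.6]
eef_rot: [0.041, -3.14, 0.001]
force: [-0.1, 0.3, -2.6]
finger_gap: 12.0
```

```bash
python3 -c "
from h import *
snap('side','s13')
crop('s13',150,100,170,140,4,'s13c')
rel(581,191.5,106,1.596)"
```

```text
t 26.83 p [581.2 189.7 250.1] hd 1.5966 tilt 0.11 F [-1.2 -0.2 -2.4] gap 11.6
shift [-1.000e-01  1.900e+00  1.441e+02] dist 144.1 turn 0.0006
```

View pics/s13c.png

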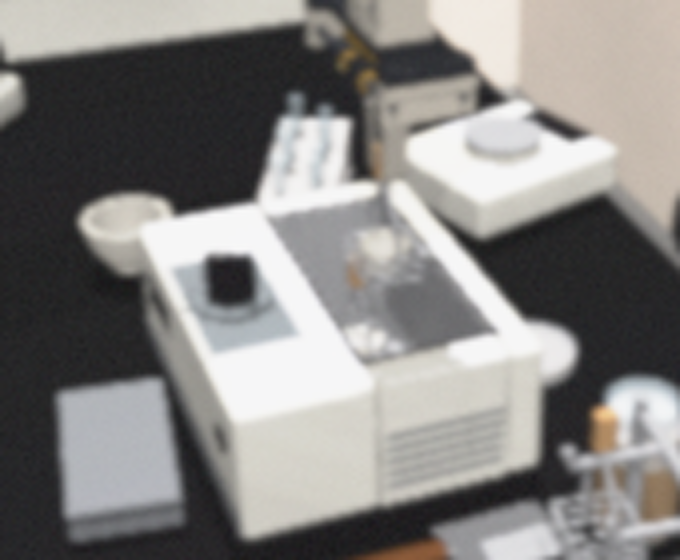

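step_arm(steps=[[0, 0, 0, 0, 0, 6, 5], [0, 0, 0, 0, 0, 10, 5], [0, 0, 0, 0, 0, 14, 5], [0, 0, 0, 0, 0, 16, 5], [0, 0, 0, 0, 0, 16, 5]])

```text
time: 27.25
ee_pos: [581.7, 190.0, 188.3]
eef_rot: [0.041, -3.141, 0.0]
force: [0.2, 1.4, -2.1]
finger_gap: 11.7
```

step_arm(steps=[[0, 0, 0, 0, 0, 16, 5], [0, 0, 0, 0, 0, 16, 5], [0, 0, 0, 0, 0, 14, 5], [0, 0, 0, 0, 0, 12, 5], [0, 0, 0, 0, 0, 8, 5]])

```text
time: 27.67
ee_pos: [581.5, 190.0, 122.1]
eef_rot: [0.041, -3.14, 0.001]
force: [-0.3, -0.2, -1.6]
finger_gap: 12.1
```

step_arm(steps=[[0, 0, 0, 0, 0, 5, 5], [0, 0, 0, 0, 0, 3, 5], [0, 0, 0, 0, 0, 2, 5], [0, 0, 0, 0, 0, 2, 5], [0, 0, 0, 0, 0, 0, 5]])

```text
time: 28.08
ee_pos: [582.1, 190.1, 112.3]
eef_rot: [-0.041, 3.141, 0.0]
force: [0.2, -0.5, -2.4]
finger_gap: 12.0
```

step_arm(steps=[[0, 0, 0, 0, 0, 2, 5], [0, 0, 0, 0, 0, 2, 5], [0, 0, 0, 0, 0, 1, 5], [0, 0, 0, 0, 0, 0.5, 5], [0, 0, 0, 0, 0, 0, 5]])

```text
time: 28.5
ee_pos: [582.0, 190.1, 106.7]
eef_rot: [-0.041, 3.141, 0.0]
force: [-0.8, -0.5, -0.7]
finger_gap: 11.3
```

step_arm(steps=[[0, 0, 0, 0, 0, 0.5, 5], [0, 0, 0, 0, 0, 0.5, 5], [0, 0, 0, 0, 0, 0, 14], [0, 0, 0, 0, 0, 0, 18], [0, 0, 0, 0, 0, 0, 24]])

```text
time: 28.92
ee_pos: [582.0, 190.1, 105.7]
eef_rot: [-0.041, 3.141, -0.0]
force: [0.3, 0.3, -0.8]
finger_gap: 21.0
```

step_arm(steps=[[0, 0, 0, 0, 0, 0, 36], [0, 0, 0, 0, 0, 0, 40], [0, 0, 0, 0, 0, 0, 40], [0, 0, 0, 0, 0, 0, 40], [0, 0, 0, 0, 0, -5, 40]])

```text
time: 29.33
ee_pos: [581.5, 190.0, 109.8]
eef_rot: [0.041, -3.14, 0.001]
force: [0.7, 0.2, -0.0]
finger_gap: 40.2
```

step_arm(steps=[[0, 0, 0, 0, 0, -20, 40], [0, 0, 0, 0, 0, -40, 40], [0, 0, 0, 0, 0, -40, 40], [0, 0, 0, 0, 0, -40, 40], [0, 0, 0, 0, 0, -30, 40]])

```text
time: 29.75
ee_pos: [581.9, 190.1, 284.9]
eef_rot: [-0.041, 3.139, 0.001]
force: [0.4, -0.2, 0.9]
finger_gap: 40.1
```

step_arm(steps=[[0, 0, 0, 40, 0, 0, 40], [0, 0, 0, 40, 0, 0, 40], [0, 0, 0, 40, 0, 0, 40], [0, 0, 0, 40, 0, 0, 40], [0, 0, 0, 20, 0, 0, 40]])

```text
time: 30.17
ee_pos: [398.9, 185.1, 281.4]
eef_rot: [-0.042, 3.14, 0.001]
force: [0.0, -0.3, 0.7]
finger_gap: 40.1
```

```bash
python3 -c "
from h import *
snap('side','s14');snap('top','t14')
crop('s14',150,100,240,180,3.3,'s14c');crop('t14',130,110,310,180,2.5,'t14c')
rel(437,-211,240,0.05)"
```

```text
t 30.27 p [399.8 185.4 282.1] hd 1.5982 tilt 0.17 F [ 0.8 -0.4  0.4] gap 40.0
shift [ -26.2 -397.3   41.8] dist 400.4 turn 1.5482
```

View pics/s14c.png

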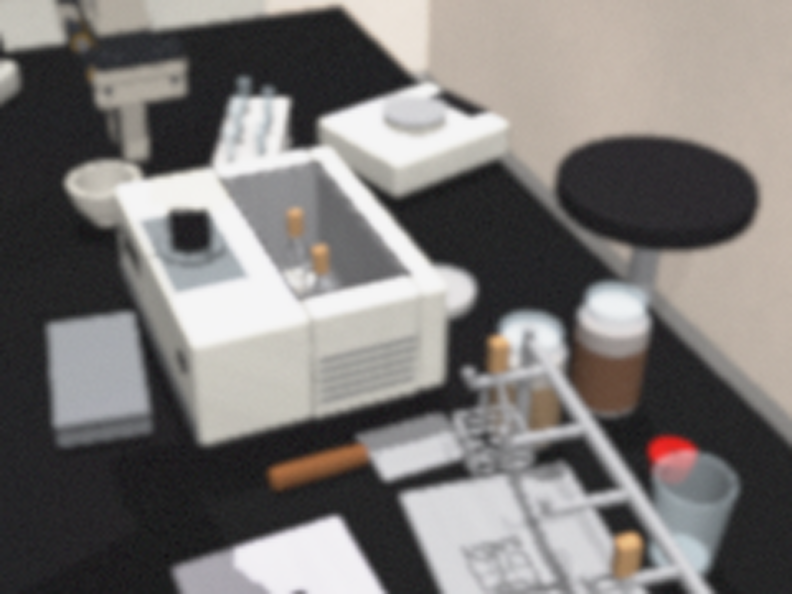

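View pics/t14c.png

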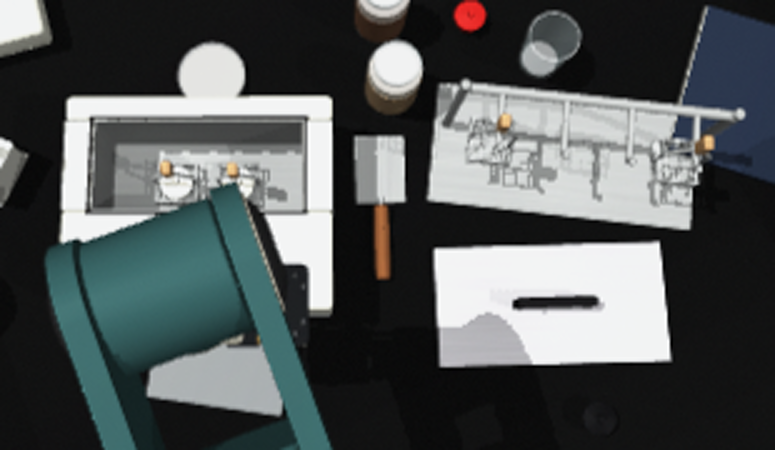

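```bash
python3 -c "
from h import *
crop('t14',295,195,115,75,6.5,'t14l')"
```

```text
(no output)
```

View pics/t14l.png

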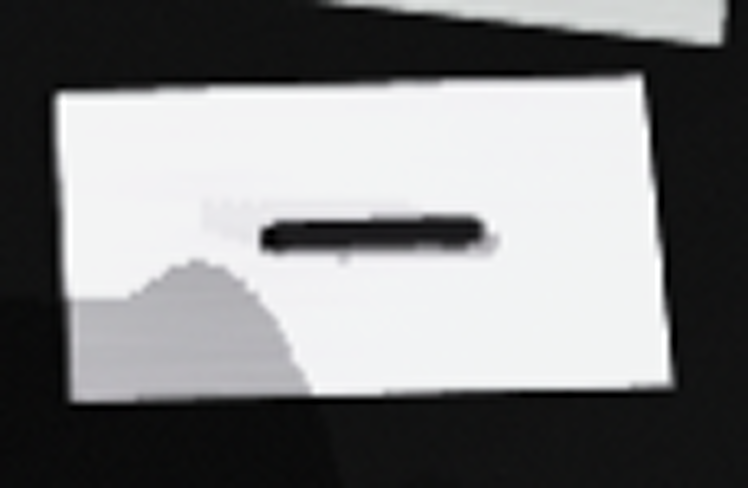

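```bash
python3 -c "
from h import *
f=lambda u,v,z:onz('top',295+u/6.5,195+v/6.5,z)
P=np.array([f(*p,10) for p in [(55,92),(642,75),(674,387),(70,402)]]);print(P.round(1),P.mean(0).round(1))
d=P[0]-P[1];e=P[3]-P[2];print(np.arctan2(-d[0],d[1]),np.arctan2(-e[0],e[1]))
d=P[0]-P[3];e=P[1]-P[2];print(np.arctan2(d[1],d[0]),np.arctan2(e[1],e[0]))
a,b=f(262,236,44),f(483,228,44);print('handle',a.round(1),b.round(1),((a+b)/2).round(1))
"
```

```text
[[ 503.7  -63.8   10. ]
 [ 519.4 -352.4   10. ]
 [ 368.1 -361.3   10. ]
 [ 353.2  -71.3   10. ]] [ 436.1 -212.2   10. ]
0.054238189613987596 0.05152774044450096
0.04956704512892212 0.058708696032962485
handle [ 432.8 -157.9   44. ] [ 439.3 -262.3   44. ] [ 436.  -210.1   44. ]
```

step_arm(steps=[[0, 0, 0.119, 0, 0, 0, 50], [0, 0, 0.119, 0, 0, 0, 50], [0, 0, 0.119, 0, 0, 0, 50], [0, 0, 0.119, 0, 0, 0, 50], [0, 0, 0.119, 0, 0, 0, 50]])

```text
time: 30.68
ee_pos: [402.7, 185.4, 280.8]
eef_rot: [0.891, 3.013, -0.0]
force: [0.1, -0.2, 0.4]
finger_gap: 49.7
```

step_arm(steps=[[0, 0, 0.119, 0, 0, 0, 50], [0, 0, 0.119, 0, 0, 0, 50], [0, 0, 0.119, 0, 0, 0, 50], [0, 0, 0.119, 0, 0, 0, 50], [0, 0, 0.119, 0, 0, 0, 50]])

```text
time: 31.1
ee_pos: [402.7, 185.4, 280.8]
eef_rot: [1.735, 2.619, -0.0]
force: [0.4, 0.0, 0.3]
finger_gap: 49.9
```

step_arm(steps=[[0, 0, 0.119, 0, 0, 0, 50], [0, 0, 0.119, 0, 0, 0, 50], [0, 0, 0.119, 0, 0, 0, 50], [0, 0, 0, -20, 2, 2, 50], [0, 0, 0, -38, 2, 2, 50]])

```text
time: 31.52
ee_pos: [409.4, 128.8, 276.6]
eef_rot: [-2.162, -2.278, -0.0]
force: [0.7, -1.2, -0.2]
finger_gap: 49.9
```

step_arm(steps=[[0, 0, 0, -40, 2, 2, 50], [0, 0, 0, -40, 2, 2, 50], [0, 0, 0, -40, 2, 2, 50], [0, 0, 0, -40, 2, 2, 50], [0, 0, 0, -40, 2, 2, 50]])

```text
time: 31.93
ee_pos: [429.1, -74.0, 267.0]
eef_rot: [2.165, 2.276, 0.001]
force: [1.1, 0.6, -0.3]
finger_gap: 50.0
```

```bash
python3 -c "
from h import *
rel(436,-212,60,0.053)"
```

```text
t 31.93 p [429.1 -74.  267. ] hd 0.0498 tilt 0.04 F [ 1.1  0.6 -0.3] gap 50.0
shift [-1.382e+02 -1.000e-01  2.070e+02] dist 248.9 turn -0.0032
```

step_arm(steps=[[0, 0, 0, -35, 0, 15, 50], [0, 0, 0, -35, 0, 20, 50], [0, 0, 0, -35, 0, 20, 50], [0, 0, 0, -25, 0, 20, 50], [0, 0, -0.003, -8, 0, 20, 50]])

```text
time: 32.35
ee_pos: [435.8, -213.0, 170.5]
eef_rot: [-2.165, -2.276, 0.001]
force: [0.6, -0.2, 0.0]
finger_gap: 50.0
```

```bash
python3 -c "
from h import *
snap('top','t15');snap('side','s15');crop('s15',150,180,200,180,3.3,'s15c')
rel(436,-212,34,0.053)"
```

```text
t 32.45 p [ 434.9 -210.6  168.5] hd 0.0505 tilt 0.3 F [0.1 0.6 0. ] gap 49.9
shift [ -1.8   1.7 134.5] dist 134.5 turn -0.0025
```

View pics/s15c.png

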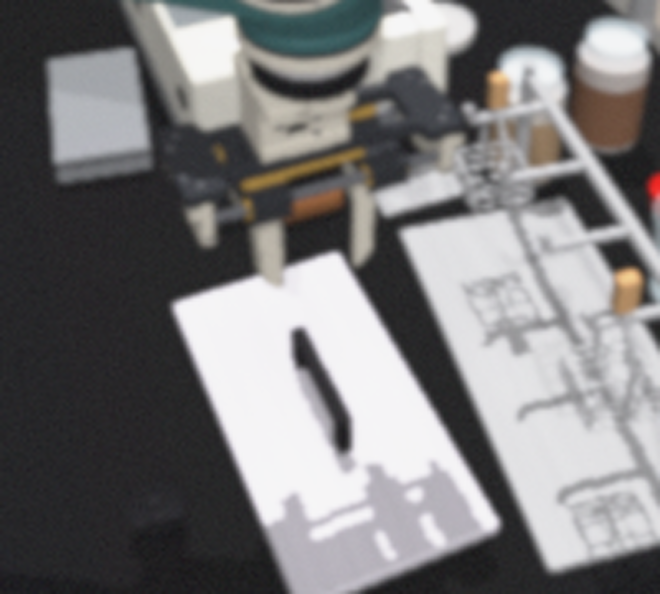

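step_arm(steps=[[0, 0, 0, -1, 1, 20, 50], [0, 0, 0, 0, 0, 28, 50], [0, 0, 0, 0, 0, 28, 50], [0, 0, 0, 0, 0, 25, 50], [0, 0, 0, 0, 0, 15, 50]])

```text
time: 32.87
ee_pos: [436.9, -209.5, 54.5]
eef_rot: [-2.16, -2.279, 0.0]
force: [-0.0, 1.2, 0.8]
finger_gap: 49.6
```

```bash
python3 -c "
from h import *
rel(436,-212,34,0.053)
snap('side','s16');crop('s16',150,180,200,180,3.3,'s16c')"
```

```text
t 32.87 p [ 436.9 -209.5   54.5] hd 0.0537 tilt 0.06 F [-0.   1.2  0.8] gap 49.6
shift [-2.4 -1.  20.5] dist 20.7 turn 0.0007
```

View pics/s16c.png

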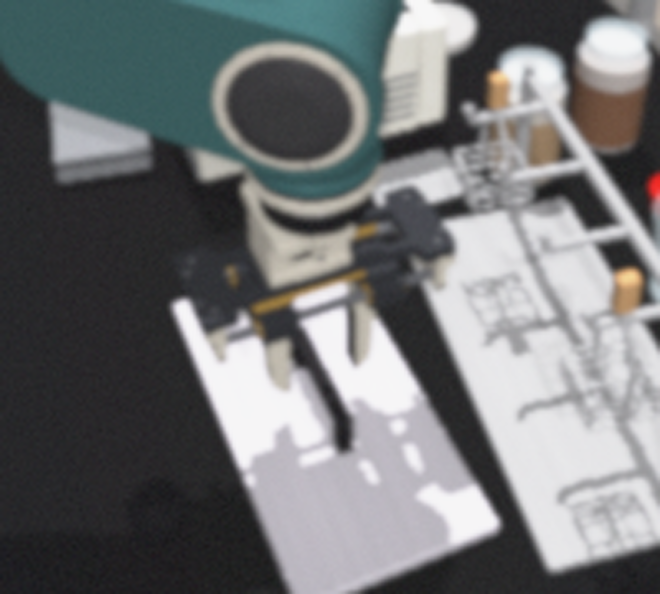

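Fingers straddle the handle. Down 20 and grip.

step_arm(steps=[[0, 0, 0, -2, -1, 8, 50], [0, 0, 0, 0, 0, 8, 50], [0, 0, 0, 0, 0, 4, 50], [0, 0, 0, 0, 0, 0, 50], [0, 0, 0, 0, 0, 0, 20]])

```text
time: 33.33
ee_pos: [436.2, -212.5, 36.3]
eef_rot: [2.161, 2.279, 0.0]
force: [-0.1, -0.6, -0.3]
finger_gap: 46.9
```

step_arm(steps=[[0, 0, 0, 0, 0, 0, 10], [0, 0, 0, 0, 0, 0, 5], [0, 0, 0, 0, 0, 0, 5], [0, 0, 0, 0, 0, 0, 5], [0, 0, 0, 0, 0, 0, 5]])

```text
time: 33.75
ee_pos: [436.1, -212.5, 35.8]
eef_rot: [2.162, 2.279, 0.0]
force: [1.4, -0.2, -0.9]
finger_gap: 14.4
```

step_arm(steps=[[0, 0, 0, 0, 0, 0, 5], [0, 0, 0, 0, 0, 0, 5], [0, 0, 0, 0, 0, 0, 5], [0, 0, 0, 0, 0, -3, 5], [0, 0, 0, 0, 0, -5, 5]])

```text
time: 34.17
ee_pos: [435.3, -212.1, 43.0]
eef_rot: [-2.161, -2.278, 0.001]
force: [-0.1, -0.0, -4.6]
finger_gap: 13.7
```

```bash
python3 -c "
from h import *
rel(580,228.5,225,0.025)"
```

```text
t 34.17 p [ 435.3 -212.1   43. ] hd 0.053 tilt 0.11 F [-0.1 -0.  -4.6] gap 13.7
shift [ 432.5  167.5 -181.9] dist 498.2 turn 0.028
```

step_arm(steps=[[0, 0, 0, 0, 0, -12, 5], [0, 0, 0, 0, 0, -20, 5], [0, 0, 0, 0, 0, -25, 5], [0, 0, 0, 0, 0, -25, 5], [0, 0, 0, 0, 0, -25, 5]])

```text
time: 34.58
ee_pos: [435.7, -212.3, 152.7]
eef_rot: [2.162, 2.279, -0.0]
force: [0.8, 0.3, -3.3]
finger_gap: 13.9
```

step_arm(steps=[[0, 0, 0, 5, 0, -25, 5], [0, 0, 0, 10, 0, -25, 5], [0, 0, 0, 18, 0, -18, 5], [0, 0, 0, 24, 0, -10, 5], [0, 0, 0, 27, 0, 0, 5]])

```text
time: 35.0
ee_pos: [431.6, -128.3, 232.2]
eef_rot: [2.161, 2.276, 0.002]
force: [0.1, 1.2, -3.4]
finger_gap: 13.7
```

step_arm(steps=[[0, 0, 0.005, 28, 1, 0, 5], [0, 0, 0.005, 28, 1, 0, 5], [0, 0, 0.006, 28, 1, 0, 5], [0, 0, 0.006, 28, 1, 0, 5], [0, 0, 0.006, 28, 1, 0, 5]])

```text
time: 35.42
ee_pos: [430.0, 12.8, 229.7]
eef_rot: [2.194, 2.248, 0.001]
force: [0.5, -0.1, -4.0]
finger_gap: 13.7
```

step_arm(steps=[[0, 0, 0, 28, 3, 0, 5], [0, 0, 0, 28, 6, 0, 5], [0, 0, 0, 28, 10, 0, 5], [0, 0, 0, 25, 14, 0, 5], [0, 0, 0, 20, 17, 0, 5]])

```text
time: 35.83
ee_pos: [477.0, 143.7, 229.9]
eef_rot: [2.192, 2.25, 0.001]
force: [0.6, -0.8, -4.2]
finger_gap: 13.8
```

```bash
python3 -c "
from h import *
rel(580,228.5,225,0.025)"
```

```text
t 35.83 p [477.  143.7 229.9] hd 0.0262 tilt 0.06 F [ 0.6 -0.8 -4.2] gap 13.8
shift [ 82.  105.1   5. ] dist 133.4 turn 0.0012
```

step_arm(steps=[[0, 0, 0, 19, 20, 0, 5], [0, 0, 0, 19, 22, 0, 5], [0, 0, 0, 18, 24, 0, 5], [0, 0, 0, 14, 20, 0, 5], [0, 0, 0, 8, 12, 0, 5]])

```text
time: 36.25
ee_pos: [574.6, 223.6, 228.9]
eef_rot: [-2.193, -2.25, 0.0]
force: [0.7, -0.9, -4.6]
finger_gap: 13.6
```

step_arm(steps=[[0, 0, 0, 2, 5, 0, 5], [0, 0, 0, 0, 0, 6, 5], [0, 0, 0, 0, 0, 8, 5], [0, 0, 0, 0, 0, 6, 5], [0, 0, 0, 0, 0, 0, 5]])

```text
time: 36.67
ee_pos: [577.2, 223.6, 206.9]
eef_rot: [-2.193, -2.248, 0.003]
force: [-0.4, -0.2, -3.8]
finger_gap: 13.6
```

```bash
python3 -c "
from h import *
rel(580,228.5,167,0.025)
snap('side','s17');crop('s17',150,100,180,140,4,'s17c');snap('top','t17');crop('t17',130,110,180,140,4,'t17c')"
```

```text
t 36.67 p [577.2 223.6 206.9] hd 0.0246 tilt 0.12 F [-0.4 -0.2 -3.8] gap 13.6
shift [ 4.9  3.  39.9] dist 40.3 turn -0.0004
```

View pics/s17c.png

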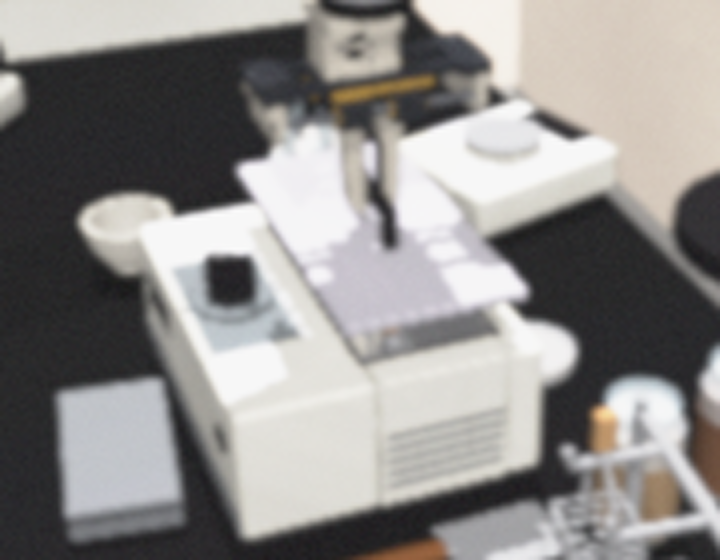

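View pics/t17c.png

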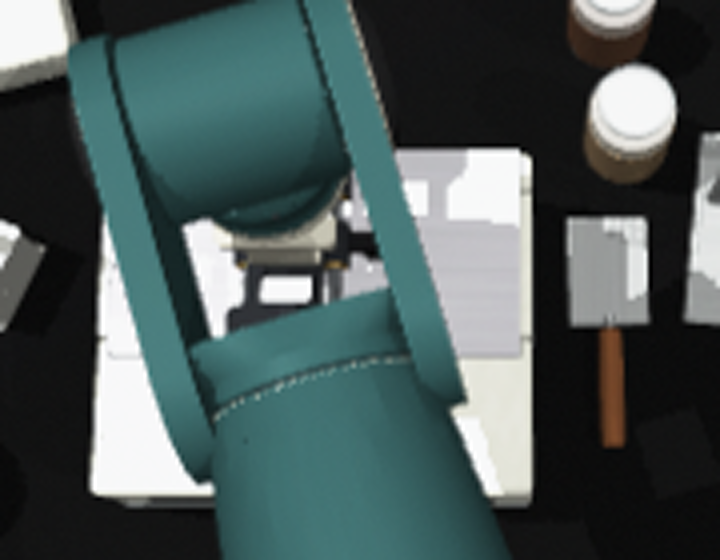

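step_arm(steps=[[0, 0, 0, 3, 1, 4, 5], [0, 0, 0, 2, 2, 8, 5], [0, 0, 0, 0, 0, 8, 5], [0, 0, 0, 0, 0, 6, 5], [0, 0, 0, 0, 0, 4, 5]])

```text
time: 37.18
ee_pos: [580.8, 229.3, 177.0]
eef_rot: [-2.193, -2.249, 0.002]
force: [0.0, -0.3, -3.4]
finger_gap: 13.6
```

step_arm(steps=[[0, 0, 0, 0, 0, 2, 5], [0, 0, 0, 0, 0, 1, 5], [0, 0, 0, 0, 0, 0, 5], [0, 0, 0, 0, 0, 0, 5], [0, 0, 0, 0, 0, 0, 5]])

```text
time: 37.6
ee_pos: [581.3, 229.4, 176.0]
eef_rot: [2.193, 2.249, 0.001]
force: [0.1, -0.2, -4.2]
finger_gap: 13.8
```

```bash
python3 -c "
from h import *
rel(580,228.5,166,0.025)
snap('side','s18');crop('s18',160,110,150,110,5,'s18c');snap('top','t18');crop('t18',145,140,125,105,5.5,'t18c')"
```

```text
t 37.6 p [581.3 229.4 176. ] hd 0.0249 tilt 0.03 F [ 0.1 -0.2 -4.2] gap 13.8
shift [-0.9 -1.3 10. ] dist 10.2 turn -0.0001
```

View pics/s18c.png

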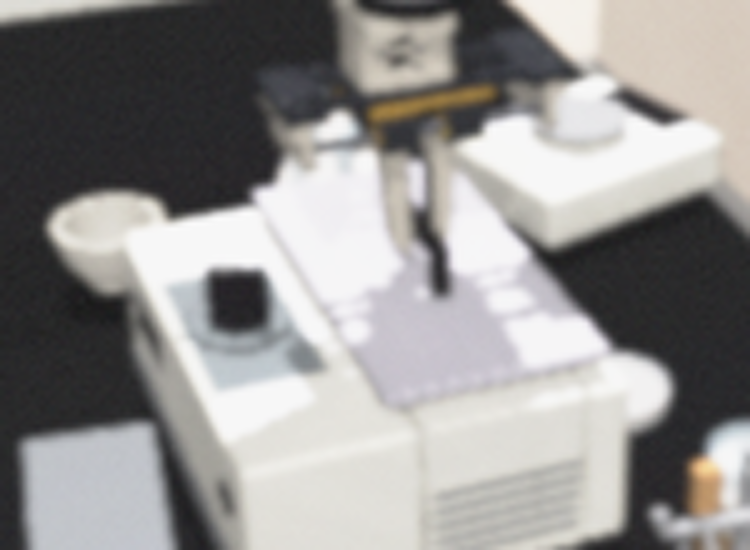

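View pics/t18c.png

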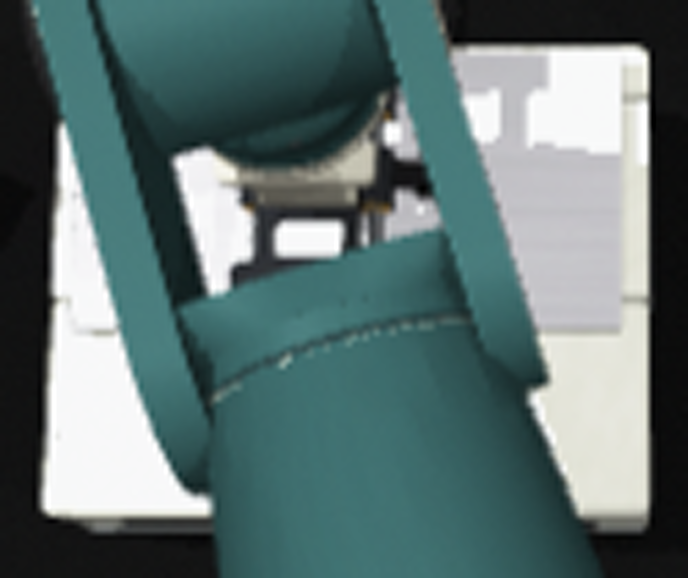

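```bash
python3 -c "
from h import *
for p in [(622,332),(73,332)]: print(onz('top',145+p[0]/5.5,140+p[1]/5.5,150).round(1))
"
```

```text
[507.   82.2 150. ]
[499.9 368.8 150. ]
```

step_arm(steps=[[0, 0, 0, 0.5, 0.5, 3, 5], [0, 0, 0, 0, 0, 3, 5], [0, 0, 0, 0, 0, 2, 5], [0, 0, 0, 0, 0, 1, 5], [0, 0, 0, 0, 0, 0, 5]])

```text
time: 38.12
ee_pos: [581.5, 229.8, 166.2]
eef_rot: [-2.193, -2.249, 0.001]
force: [0.1, 0.0, -4.2]
finger_gap: 13.7
```

step_arm(steps=[[0, 0, 0, 0, 0, 0.5, 5], [0, 0, 0, 0, 0, 0.5, 5], [0, 0, 0, 0, 0, 0, 5], [0, 0, 0, 0, 0, 0, 5], [0, 0, 0, 0, 0, 0, 5]])

```text
time: 38.53
ee_pos: [581.7, 229.9, 165.9]
eef_rot: [2.193, 2.249, 0.0]
force: [-1.1, -0.5, -2.1]
finger_gap: 14.0
```

step_arm(steps=[[0, 0, 0, 0, 0, 0.5, 5], [0, 0, 0, 0, 0, 0.5, 5], [0, 0, 0, 0, 0, 0, 5], [0, 0, 0, 0, 0, 0, 5], [0, 0, 0, 0, 0, 0, 5]])

```text
time: 38.95
ee_pos: [581.7, 229.9, 165.9]
eef_rot: [2.193, 2.249, 0.001]
force: [-5.2, -1.2, 6.6]
finger_gap: 13.9
```

step_arm(steps=[[0, 0, 0, 0, 0, 0, 20], [0, 0, 0, 0, 0, 0, 40], [0, 0, 0, 0, 0, 0, 50], [0, 0, 0, 0, 0, 0, 50], [0, 0, 0, 0, 0, 0, 50]])

```text
time: 39.37
ee_pos: [581.7, 229.9, 164.6]
eef_rot: [2.194, 2.249, -0.0]
force: [-0.6, -0.3, 0.5]
finger_gap: 42.0
```

step_arm(steps=[[0, 0, 0, 0, 0, -10, 50], [0, 0, 0, 0, 0, -25, 50], [0, 0, 0, 0, 0, -35, 50], [0, 0, 0, 0, 0, -30, 50], [0, 0, 0, 0, 0, -10, 50]])

```text
time: 39.78
ee_pos: [582.3, 230.1, 280.7]
eef_rot: [2.192, 2.247, 0.008]
force: [1.0, 0.1, 0.4]
finger_gap: 49.9
```

step_arm(steps=[[0, 0, 0, -20, -20, 0, 50], [0, 0, 0, -29, -29, 0, 50], [0, 0, 0, -29, -29, 0, 50], [0, 0, 0, -29, -29, 0, 50], [0, 0, 0, -20, -20, 0, 50]])

```text
time: 40.2
ee_pos: [455.8, 98.2, 275.0]
eef_rot: [2.193, 2.249, 0.0]
force: [-0.5, -0.9, 0.9]
finger_gap: 49.9
```

step_arm(steps=[[0, 0, 0, -35, 0, 0, 50], [0, 0, 0, -35, 0, 0, 50], [0, 0, 0, -35, 0, 0, 50], [0, 0, 0, -20, 0, 0, 50], [0, 0, 0, 0, 0, 0, 50]])

```text
time: 40.62
ee_pos: [460.8, -28.2, 275.1]
eef_rot: [2.197, 2.245, -0.0]
force: [-0.1, -0.4, -0.4]
finger_gap: 50.0
```

```bash
python3 -c "
from h import *
rel(455,225,240,0.025)
snap('side','s19');crop('s19',160,110,150,110,5,'s19c');snap('top','t19');crop('t19',145,140,125,105,5.5,'t19c')"
```

```text
t 40.62 p [460.8 -28.2 275.1] hd 0.0218 tilt 0.05 F [-0.1 -0.4 -0.4] gap 50.0
shift [253.3  -0.3  34.9] dist 255.7 turn -0.0032
```

View pics/s19c.png

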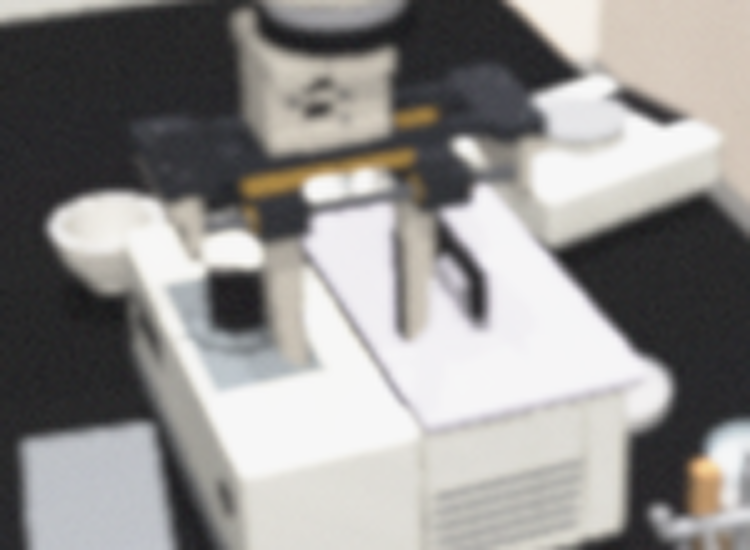

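View pics/t19c.png

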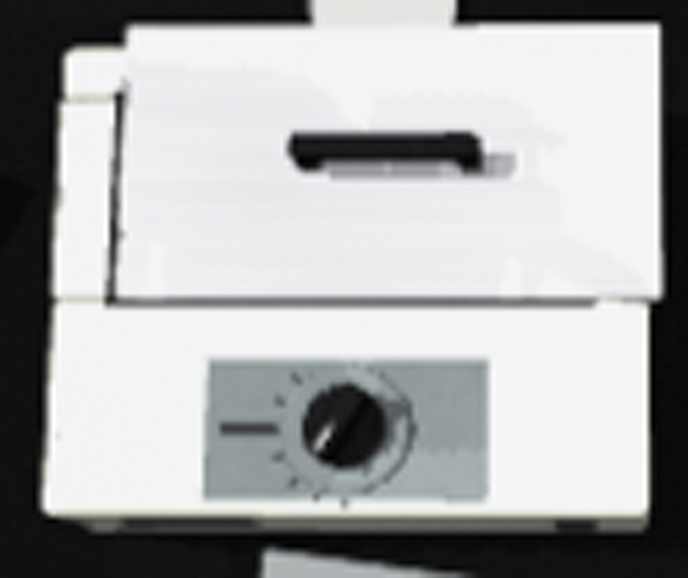

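```bash
python3 -c "
from h import *
f=lambda u,v,z:onz('top',145+u/5.5,140+v/5.5,z)
P=np.array([f(*p,140) for p in [(125,25),(660,22),(662,298),(110,300)]]);print(P.round(1),P.mean(0).round(1))
d=P[0]-P[1];e=P[3]-P[2];print(np.arctan2(-d[0],d[1]),np.arctan2(-e[0],e[1]))
a,b=f(288,148,177),f(482,146,177);print('handle',a.round(1),b.round(1),((a+b)/2).round(1))
"
```

```text
[[670.2 355.5 140. ]
 [678.3  65.7 140. ]
 [527.2  61.6 140. ]
 [519.  353.1 140. ]] [598.6 209.  140. ]
0.027958786732444268 0.028066428312309287
handle [594.7 257.  177. ] [598.1 156.7 177. ] [596.4 206.8 177. ]
```

```bash
python3 -c "
from h import *
rel(597.5,208,166,0.027)"
```

```text
t 40.72 p [460.9 -25.6 274.9] hd 0.0232 tilt 0.02 F [-0.1  0.1 -0.4] gap 50.0
shift [230.4 142.  109. ] dist 291.7 turn -0.0038
```

step_arm(steps=[[0, 0, 0, 22, 10, 0, 50], [0, 0, 0, 34, 20, 0, 50], [0, 0, 0, 34, 20, 0, 50], [0, 0, 0, 34, 20, 0, 50], [0, 0, 0, 34, 20, 0, 50]])

```text
time: 41.13
ee_pos: [547.2, 138.3, 274.9]
eef_rot: [2.192, 2.251, 0.001]
force: [-0.2, -0.9, 1.0]
finger_gap: 50.1
```

step_arm(steps=[[0, 0, 0, 34, 20, 6, 50], [0, 0, -0.005, 28, 16, 14, 50], [0, 0, 0, 15, 8, 16, 50], [0, 0, 0, 0, 0, 16, 50], [0, 0, 0, 0, 0, 6, 50]])

```text
time: 41.55
ee_pos: [588.0, 215.4, 213.7]
eef_rot: [-2.183, -2.256, 0.005]
force: [1.2, -0.3, -0.0]
finger_gap: 50.0
```

```bash
python3 -c "
from h import *
rel(597.5,208,166,0.027)"
```

```text
t 41.55 p [588.  215.4 213.7] hd 0.0328 tilt 0.21 F [ 1.2 -0.3 -0. ] gap 50.0
shift [-7.6  9.4 47.7] dist 49.2 turn 0.0058
```

step_arm(steps=[[0, 0, 0.005, -4, 5, 0, 50], [0, 0, 0, -3, 3, 0, 50], [0, 0, 0, 0, 0, 6, 50], [0, 0, 0, 0, 0, 6, 50], [0, 0, 0, 0, 0, 0, 50]])

```text
time: 41.97
ee_pos: [597.0, 205.9, 203.8]
eef_rot: [-2.194, -2.248, 0.001]
force: [-0.2, 0.6, 0.2]
finger_gap: 50.1
```

```bash
python3 -c "
from h import *
rel(597.5,208,166,0.027)
snap('side','s20');crop('s20',160,110,150,110,5,'s20c')"
```

```text
t 41.97 p [597.  205.9 203.8] hd 0.0243 tilt 0.04 F [-0.2  0.6  0.2] gap 50.1
shift [ 2.1  0.6 37.8] dist 37.9 turn -0.0027
```

View pics/s20c.png

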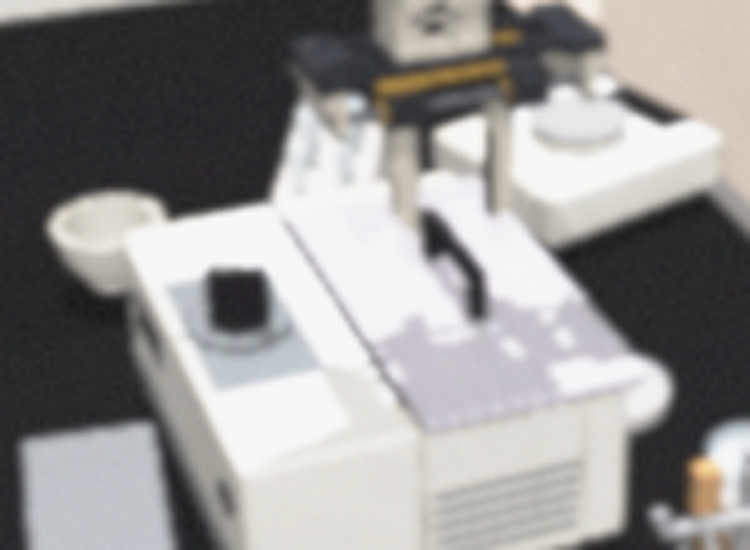

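step_arm(steps=[[0, 0, 0, 2, 0, 8, 50], [0, 0, 0, 0, 0, 12, 50], [0, 0, 0, 0, 0, 10, 50], [0, 0, 0, 0, 0, 6, 50], [0, 0, 0, 0, 0, 2, 50]])

```text
time: 42.43
ee_pos: [596.5, 208.2, 164.6]
eef_rot: [-2.193, -2.248, 0.003]
force: [0.2, 0.2, -0.2]
finger_gap: 49.5
```

step_arm(steps=[[0, 0, 0, 0, 0, 0, 30], [0, 0, 0, 0, 0, 0, 18], [0, 0, 0, 0, 0, 0, 10], [0, 0, 0, 0, 0, 0, 5], [0, 0, 0, 0, 0, 0, 5]])

```text
time: 42.85
ee_pos: [597.3, 208.4, 167.1]
eef_rot: [2.193, 2.249, 0.001]
force: [-0.2, 0.1, 0.5]
finger_gap: 21.3
```

step_arm(steps=[[0, 0, 0, 0, 0, 0, 5], [0, 0, 0, 0, 0, 0, 5], [0, 0, 0, 0, 0, 0, 5], [0, 0, 0, 0, 0, 0, 5], [0, 0, 0, 0, 0, 0, 5]])

```text
time: 43.27
ee_pos: [597.4, 208.4, 167.0]
eef_rot: [2.193, 2.249, 0.001]
force: [2.9, -0.0, 3.0]
finger_gap: 13.5
```

step_arm(steps=[[0, 0, 0, 0, 0, -2, 5], [0, 0, 0, 0, 0, -4, 5], [0, 0, 0, 0, 0, -5, 5], [0, 0, 0, 0, 0, -3, 5], [0, 0, 0, 0, 0, 0, 5]])

```text
time: 43.68
ee_pos: [597.3, 208.4, 181.6]
eef_rot: [2.193, 2.249, 0.001]
force: [-0.2, -0.4, -3.6]
finger_gap: 13.3
```

```bash
python3 -c "
from h import *
rel(580,228.5,166,0.025)
snap('top','t21');crop('t21',145,140,125,105,5.5,'t21c')"
```

```text
t 43.68 p [597.3 208.4 181.6] hd 0.025 tilt 0.05 F [-0.2 -0.4 -3.6] gap 13.3
shift [ 20.5 -16.8  15.6] dist 30.7 turn 0.0
```

View pics/t21c.png

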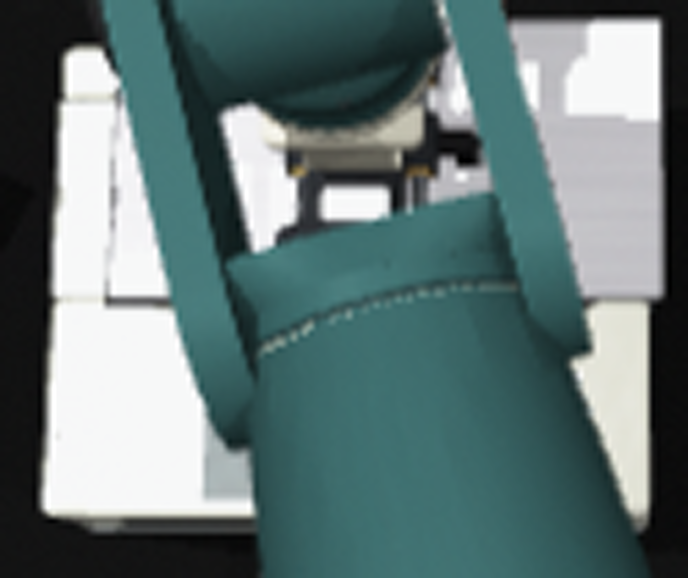

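```bash
python3 -c "
from h import *
P=[onz('top',145+p[0]/5.5,140+p[1]/5.5,155) for p in [(664,298),(108,300)]];print(np.round(P,1), (np.mean(P,0)+[75,1.9,0]).round(1))
"
```

```text
[[524.6  60.8 155. ]
 [516.5 350.4 155. ]] [595.5 207.5 155. ]
```

step_arm(steps=[[0, 0, 0, 3, -3, 0, 5], [0, 0, 0, 5, -4, 0, 5], [0, 0, 0, 6, -4, 0, 5], [0, 0, 0, 4, -4, 0, 5], [0, 0, 0, 2.5, -2, 0, 5]])

```text
time: 44.15
ee_pos: [578.9, 229.2, 180.6]
eef_rot: [-2.193, -2.25, 0.0]
force: [0.4, 0.3, -3.6]
finger_gap: 14.2
```

step_arm(steps=[[0, 0, 0, 0, 0, 3, 5], [0, 0, 0, 0, 0, 4, 5], [0, 0, 0, 0, 0, 3, 5], [0, 0, 0, 0, 0, 2, 5], [0, 0, 0, 0, 0, 0, 5]])

```text
time: 44.57
ee_pos: [579.5, 228.1, 167.8]
eef_rot: [-2.194, -2.248, 0.001]
force: [-0.0, 0.6, -4.2]
finger_gap: 13.9
```

```bash
python3 -c "
from h import *
rel(580,228.5,166,0.025)
snap('top','t22');crop('t22',145,140,125,105,5.5,'t22c')"
```

```text
t 44.57 p [579.5 228.1 167.8] hd 0.0247 tilt 0.06 F [-0.   0.6 -4.2] gap 13.9
shift [0.4 0.5 1.8] dist 1.9 turn -0.0003
```

View pics/t22c.png

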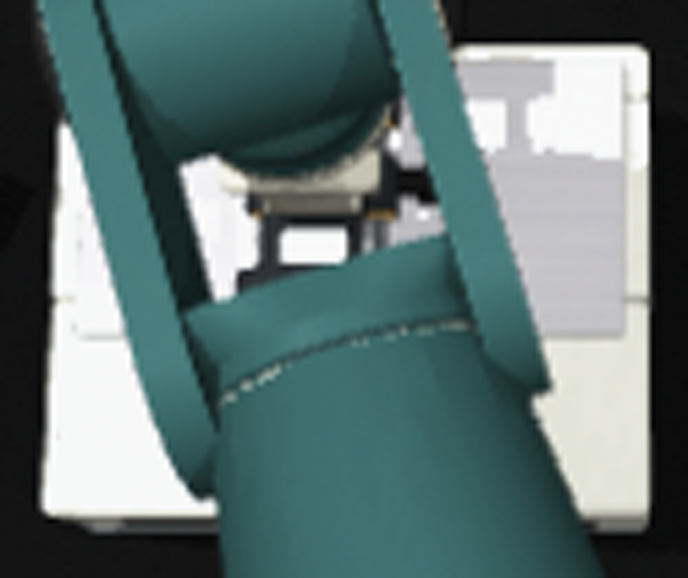

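```bash
python3 -c "
from h import *
P=[onz('top',145+p[0]/5.5,140+p[1]/5.5,141) for p in [(625,336),(75,336)]];print(np.round(P,1), (np.mean(P,0)+[75,1.9,0]).round(1))
"
```

```text
[[506.3  80.6 141. ]
 [499.2 370.  141. ]] [577.7 227.2 141. ]
```

step_arm(steps=[[0, 0, 0, 1, 1, 0, 5], [0, 0, 0, 0.5, 0.5, 1, 5], [0, 0, 0, 0, 0, 1, 5], [0, 0, 0, 0, 0, 0.5, 5], [0, 0, 0, 0, 0, 0.5, 5]])

```text
time: 45.03
ee_pos: [581.4, 230.1, 167.0]
eef_rot: [2.193, 2.249, 0.002]
force: [-4.0, -2.7, 11.4]
finger_gap: 13.6
```

step_arm(steps=[[0, 0, 0, 0, 0, 0.5, 5], [0, 0, 0, 0, 0, 0, 5], [0, 0, 0, 0, 0, 0, 5], [0, 0, 0, 0, 0, 0, 5], [0, 0, 0, 0, 0, 0, 5]])

```text
time: 45.45
ee_pos: [581.4, 230.0, 167.0]
eef_rot: [2.193, 2.248, 0.003]
force: [-4.3, -1.9, 11.0]
finger_gap: 13.9
```

Seated. Release and rise.

step_arm(steps=[[0, 0, 0, 0, 0, 0, 20], [0, 0, 0, 0, 0, 0, 40], [0, 0, 0, 0, 0, 0, 50], [0, 0, 0, 0, 0, 0, 50], [0, 0, 0, 0, 0, 0, 50]])

```text
time: 45.87
ee_pos: [581.1, 230.0, 165.0]
eef_rot: [-2.194, -2.249, 0.0]
force: [0.2, -0.5, 0.5]
finger_gap: 41.9
```

step_arm(steps=[[0, 0, 0, 0, 0, -10, 50], [0, 0, 0, 0, 0, -25, 50], [0, 0, 0, 0, 0, -35, 50], [0, 0, 0, 0, 0, -30, 50], [0, 0, 0, 0, 0, -10, 50]])

```text
time: 46.28
ee_pos: [581.7, 230.2, 281.1]
eef_rot: [2.192, 2.247, 0.008]
force: [-0.3, -0.2, 0.2]
finger_gap: 49.8
```

step_arm(steps=[[0, 0, 0, -20, -20, 0, 50], [0, 0, 0, -29, -29, 0, 50], [0, 0, 0, -29, -29, 0, 50], [0, 0, 0, -29, -29, 0, 50], [0, 0, 0, -20, -20, 0, 50]])

```text
time: 46.7
ee_pos: [455.2, 98.3, 275.5]
eef_rot: [2.193, 2.249, 0.0]
force: [0.0, -1.1, 0.1]
finger_gap: 50.0
```

step_arm(steps=[[0, 0, 0, -35, 0, 0, 50], [0, 0, 0, -35, 0, 0, 50], [0, 0, 0, -35, 0, 0, 50], [0, 0, 0, -20, 0, 0, 50], [0, 0, 0, 0, 0, 0, 50]])

```text
time: 47.12
ee_pos: [460.2, -28.2, 275.6]
eef_rot: [2.197, 2.245, -0.0]
force: [0.6, -0.5, -0.5]
finger_gap: 50.3
```

```bash
python3 -c "
from h import *
rel(455,225,240,0.025)
snap('top','t23');crop('t23',145,140,125,105,5.5,'t23c')"
```

```text
t 47.12 p [460.2 -28.2 275.6] hd 0.0217 tilt 0.05 F [ 0.6 -0.5 -0.5] gap 50.3
shift [253.3   0.3  35.3] dist 255.7 turn -0.0033
```

View pics/t23c.png

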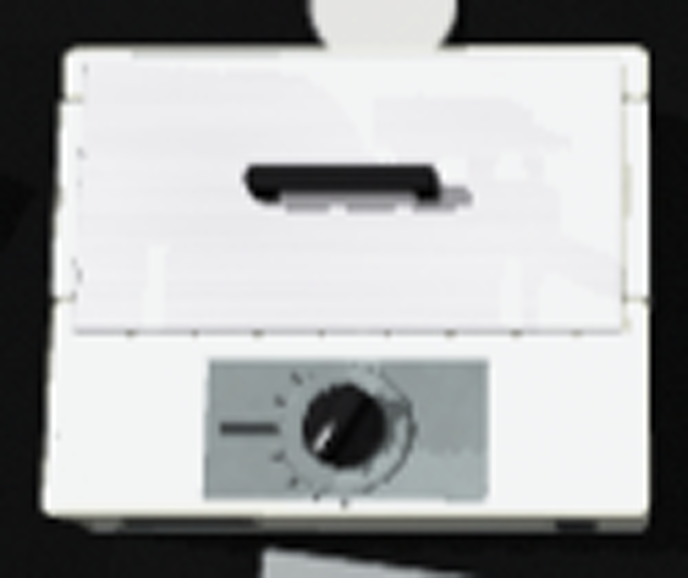

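```bash
python3 -c "
from h import *
crop('t23',190,202,38,32,16,'knob')
f=lambda u,v,z:onz('top',145+u/5.5,140+v/5.5,z)
P=[f(*p,140) for p in [(622,330),(73,332)]];print((np.mean(P,0)+[75,1.9,0]).round(1))
print(proj('top',[455,225,174]),proj('top',[455,225,142]))"
```

```text
[580.5 228.8 140. ]
[206.30493862 216.27055896] [207.78386467 217.52333142]
```

View pics/knob.png

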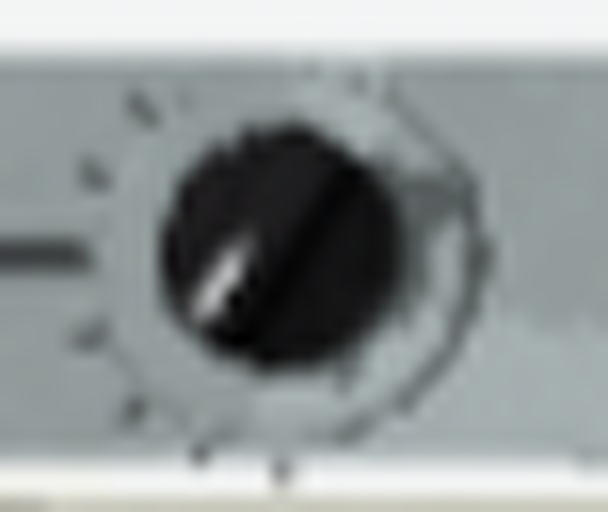

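step_arm(steps=[[0, 0, -0.114, 0, 0, 0, 45], [0, 0, -0.114, 0, 0, 0, 45], [0, 0, -0.114, 0, 0, 0, 45], [0, 0, -0.114, 0, 0, 0, 45], [0, 0, -0.114, 0, 0, 0, 45]])

```text
time: 47.58
ee_pos: [460.4, -24.1, 275.3]
eef_rot: [-1.463, -2.78, -0.0]
force: [-0.2, 0.3, 0.8]
finger_gap: 45.0
```

step_arm(steps=[[0, 0, -0.114, 0, 0, 0, 45], [0, 0, -0.114, 0, 0, 0, 45], [0, 0, -0.114, 0, 0, 0, 45], [0, 0, -0.114, 0, 0, 0, 45], [0, 0, 0, 0, 0, 0, 45]])

```text
time: 48.0
ee_pos: [460.4, -24.2, 275.4]
eef_rot: [0.797, 3.039, 0.0]
force: [0.1, -0.3, -0.2]
finger_gap: 45.1
```

```bash
python3 -c "
from h import *
g=lambda u,v:onz('top',190+u/16,202+v/16,174)
a,b=g(250,240),g(205,315); d=b-a; print('q',np.arctan2(d[1],-d[0])+0.025)
a,b=g(350,190),g(265,325); d=b-a; print('q',np.arctan2(d[1],-d[0])+0.025)
rel(455,225,225,1.046)"
```

```text
q 0.5215592016807584
q 0.5449799296383412
t 48.0 p [460.4 -24.2 275.4] hd 1.0578 tilt 0.01 F [ 0.1 -0.3 -0.2] gap 45.1
shift [127.  214.5  50.4] dist 254.3 turn 0.0118
```

step_arm(steps=[[0, 0, 0, 9, 15, 2, 45], [0, 0, 0, 17, 28, 6, 45], [0, 0, 0, 17, 28, 6, 45], [0, 0, 0, 17, 28, 6, 45], [0, 0, 0, 17, 28, 6, 45]])

```text
time: 48.42
ee_pos: [456.1, 125.4, 249.2]
eef_rot: [0.814, 3.034, 0.001]
force: [0.4, -0.2, 0.5]
finger_gap: 45.0
```

step_arm(steps=[[0, 0, 0, 17, 28, 6, 45], [0, 0, 0, 17, 28, 6, 45], [0, 0, 0, 11, 22, 6, 45], [0, 0, 0, 5, 9, 4, 45], [0, 0, 0, 0, 0, 2, 45]])

```text
time: 48.83
ee_pos: [455.9, 225.7, 224.4]
eef_rot: [-0.807, -3.035, 0.001]
force: [0.0, -0.3, 0.3]
finger_gap: 44.7
```

step_arm(steps=[[0, 0, 0, 0, 0, 0, 45], [0, 0, 0, 0, 0, 0, 45], [0, 0, 0, 0, 0, 0, 45], [0, 0, 0, 0, 0, 0, 45], [0, 0, 0, 0, 0, 0, 45]])

```text
time: 49.25
ee_pos: [456.7, 223.0, 225.6]
eef_rot: [0.809, 3.035, 0.001]
force: [-0.3, -0.8, 0.1]
finger_gap: 45.1
```

```bash
python3 -c "
from h import *
rel(455,225,161,1.06)
snap('side','s24');crop('s24',150,100,150,110,5,'s24c')"
```

```text
t 49.25 p [456.7 223.  225.6] hd 1.0495 tilt 0.04 F [-0.3 -0.8  0.1] gap 45.1
shift [ 2.5  0.9 64.6] dist 64.6 turn -0.0105
```

View pics/s24c.png

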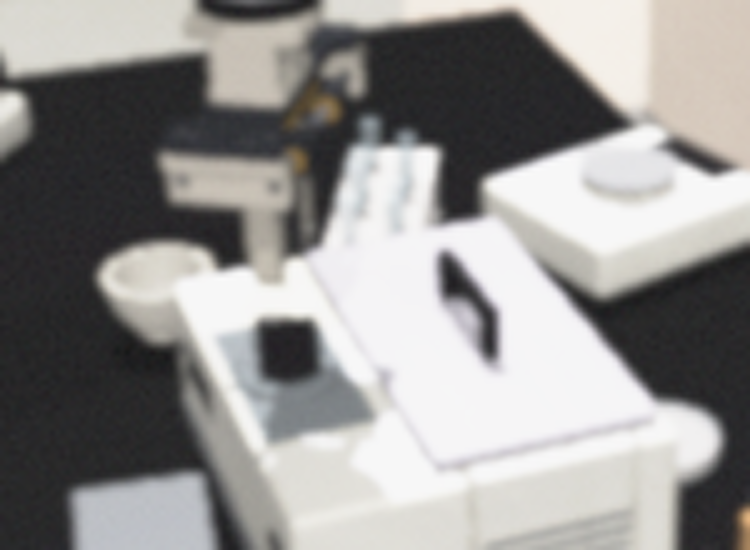

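Descend onto the bar.

step_arm(steps=[[0, 0, -0.01, 2.5, 1, 8, 45], [0, 0, 0, 0, 0, 14, 45], [0, 0, 0, 0, 0, 14, 45], [0, 0, 0, 0, 0, 12, 45], [0, 0, 0, 0, 0, 8, 45]])

```text
time: 49.72
ee_pos: [454.2, 225.5, 166.4]
eef_rot: [-0.792, -3.038, 0.002]
force: [0.3, 0.1, -0.6]
finger_gap: 45.0
```

step_arm(steps=[[0, 0, 0, 0, 0, 5, 45], [0, 0, 0, 0, 0, 3, 45], [0, 0, 0, 0, 0, 0, 40], [0, 0, 0, 0, 0, 0, 30], [0, 0, 0, 0, 0, 0, 24]])

```text
time: 50.13
ee_pos: [455.1, 225.9, 161.7]
eef_rot: [0.792, 3.039, 0.001]
force: [0.3, 0.7, 0.5]
finger_gap: 31.2
```

step_arm(steps=[[0, 0, 0, 0, 0, 0, 20], [0, 0, 0, 0, 0, 0, 17], [0, 0, 0, 0, 0, 0, 14], [0, 0, 0, 0, 0, 0, 10], [0, 0, 0, 0, 0, 0, 8]])

```text
time: 50.55
ee_pos: [455.6, 227.2, 161.6]
eef_rot: [0.791, 3.039, 0.006]
force: [7.6, 14.0, -4.6]
finger_gap: 14.0
```

```bash
python3 -c "
from h import *
rel(455,225,161,0.025)"
```

```text
t 50.55 p [455.6 227.2 161.6] hd 1.0614 tilt 0.25 F [ 7.6 14.  -4.6] gap 14.0
shift [-0.5 -2.2  0.6] dist 2.3 turn 1.0364
```

step_arm(steps=[[0, 0, 0, 0, 1, 0, 8], [0, 0, 0, 0, 1, 0, 8], [0, 0, 0, 0, 0, 0, 8], [0, 0, 0, 0, 0, 0, 8], [0, 0, 0, 0, 0, 0, 8]])

```text
time: 50.97
ee_pos: [455.8, 227.4, 161.5]
eef_rot: [0.792, 3.04, -0.0]
force: [-2.6, -1.2, 5.0]
finger_gap: 13.7
```

step_arm(steps=[[0, 0, 0.08, 0, 0, 0, 8], [0, 0, 0.08, 0, 0, 0, 8], [0, 0, 0.08, 0, 0, 0, 8], [0, 0, 0.08, 0, 0, 0, 8], [0, 0, 0.08, 0, 0, 0, 8]])

```text
time: 51.38
ee_pos: [455.7, 227.4, 161.5]
eef_rot: [-1.386, -2.819, 0.001]
force: [-3.6, -2.5, 5.2]
finger_gap: 13.8
```

step_arm(steps=[[0, 0, 0.08, 0, 0, 0, 8], [0, 0, 0.08, 0, 0, 0, 8], [0, 0, 0.08, 0, 0, 0, 8], [0, 0, 0.08, 0, 0, 0, 8], [0, 0, 0.08, 0, 0, 0, 8]])

```text
time: 51.8
ee_pos: [455.6, 227.3, 161.5]
eef_rot: [-1.918, -2.488, 0.001]
force: [-4.7, -2.9, 5.7]
finger_gap: 13.9
```

step_arm(steps=[[0, 0, 0.08, 0, 0, 0, 8], [0, 0, 0.08, 0, 0, 0, 8], [0, 0, 0.08, 0, 0, 0, 8], [0, 0, 0, 0, 0, 0, 8], [0, 0, 0, 0, 0, 0, 8]])

```text
time: 52.22
ee_pos: [455.5, 227.4, 161.5]
eef_rot: [-2.199, -2.244, 0.001]
force: [-4.8, -2.4, 6.2]
finger_gap: 13.9
```

```bash
python3 -c "
from h import *
rel(455,225,161,0.025)"
```

```text
t 52.22 p [455.5 227.4 161.5] hd 0.0203 tilt 0.04 F [-4.8 -2.4  6.2] gap 13.9
shift [-2.3 -0.6  0.5] dist 2.5 turn -0.0047
```

Release, rise and look.

step_arm(steps=[[0, 0, 0, 0, 0, 0, 18], [0, 0, 0, 0, 0, 0, 24], [0, 0, 0, 0, 0, 0, 32], [0, 0, 0, 0, 0, 0, 40], [0, 0, 0, 0, 0, 0, 40]])

```text
time: 52.63
ee_pos: [455.8, 227.5, 161.0]
eef_rot: [-2.198, -2.245, 0.0]
force: [0.6, -0.4, -0.7]
finger_gap: 38.3
```

step_arm(steps=[[0, 0, 0, 0, 0, -10, 40], [0, 0, 0, 0, 0, -25, 40], [0, 0, 0, 0, 0, -35, 40], [0, 0, 0, 0, 0, -30, 40], [0, 0, 0, 0, 0, -10, 40]])

```text
time: 53.05
ee_pos: [456.4, 227.8, 276.7]
eef_rot: [2.196, 2.243, 0.008]
force: [0.2, 0.5, 0.9]
finger_gap: 40.2
```

step_arm(steps=[[0, 0, 0, -30, 0, 0, 40], [0, 0, 0, -40, 0, 0, 40], [0, 0, 0, -40, 0, 0, 40], [0, 0, 0, -40, 0, 0, 40], [0, 0, 0, -40, 0, 0, 40]])

```text
time: 53.47
ee_pos: [459.3, 36.0, 271.7]
eef_rot: [2.197, 2.245, 0.001]
force: [0.8, -0.8, -0.1]
finger_gap: 39.9
```

step_arm(steps=[[0, 0, 0, -40, 0, 0, 40], [0, 0, 0, -30, 0, 0, 40], [0, 0, 0, -10, 0, 0, 40], [0, 0, 0, 0, 0, 0, 40], [0, 0, 0, 0, 0, 0, 40]])

```text
time: 53.88
ee_pos: [461.5, -42.3, 271.3]
eef_rot: [-2.199, -2.243, -0.0]
force: [0.2, -0.2, 1.3]
finger_gap: 40.0
```

```bash
python3 -c "
from h import *
rel(455,225,161,0.025)
snap('top','t25');crop('t25',145,140,125,105,5.5,'t25c');snap('side','s25')
i=cv2.imread('pics/s25.png');cv2.imwrite('pics/s25b.png',cv2.resize(i,(800,600),interpolation=cv2.INTER_CUBIC))
i=cv2.imread('pics/t25.png');cv2.imwrite('pics/t25b.png',cv2.resize(i,(800,600),interpolation=cv2.INTER_CUBIC))"
```

```text
t 53.88 p [461.5 -42.3 271.3] hd 0.0198 tilt 0.02 F [ 0.2 -0.2  1.3] gap 40.0
shift [267.4  -1.2 110.4] dist 289.3 turn -0.0052
```

View pics/t25c.png

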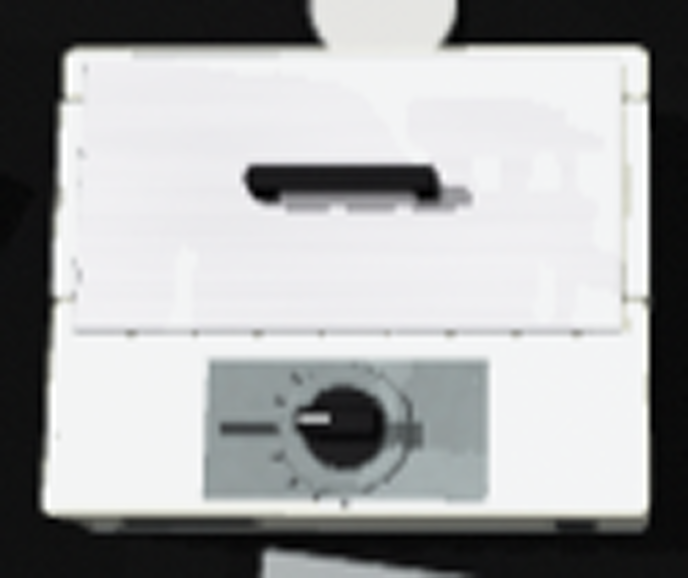

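View pics/t25b.png

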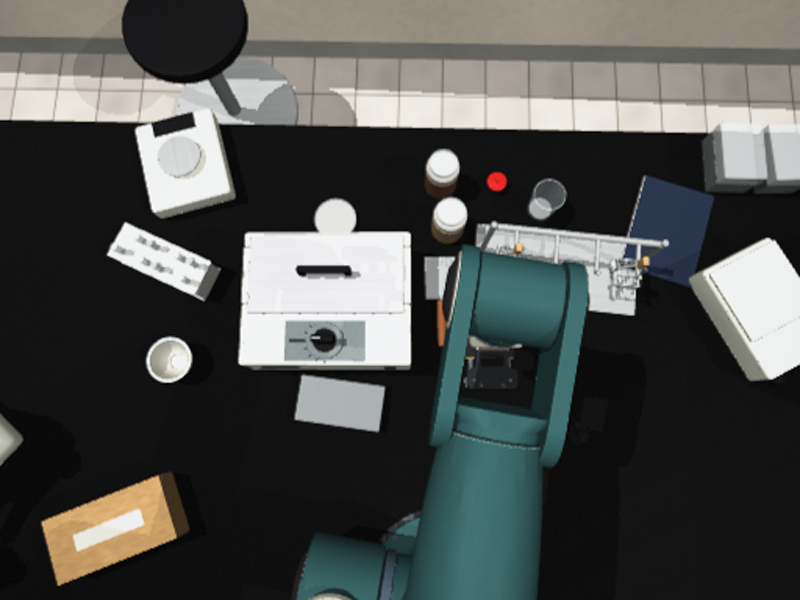

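View pics/s25b.png

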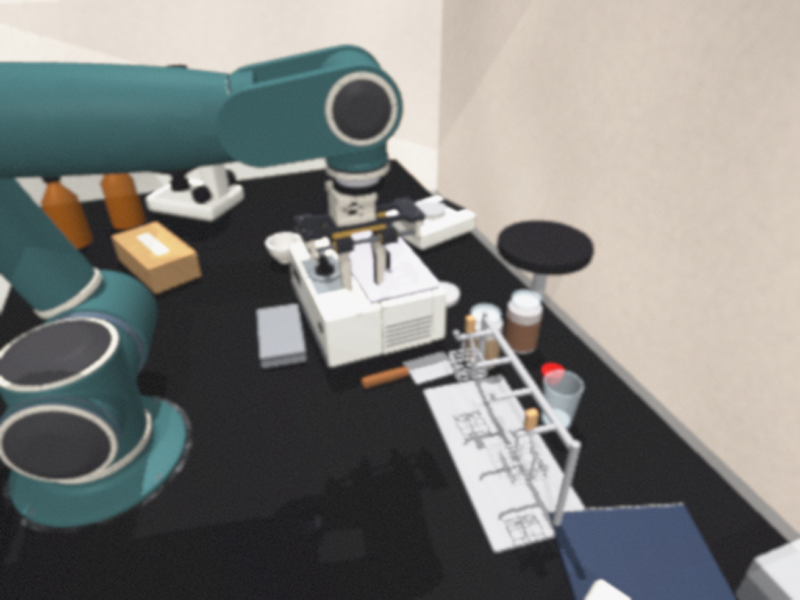

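```bash
python3 -c "
from h import *
print(close_job())"
```

```text
the job is handed in; nothing more can be done
None
```

The drying run is set up and the job was handed in at about 54 s. No verdict was reported.

- **Lid off:** I laid the lid on the bench in front of the rack.
- **Carriers:** Only carriers 2 and 3 held crucibles. I set both upright on the chamber floor, about 40 mm either side of the centre, with the crucibles still in them. The empty carriers 1 and 4 stayed on their hooks.
- **Lid back:** The first time, the lid was found about 18 mm back and 20 mm to the side after I let go. I take that to be the announced knock, though I did not see it happen. I gripped it again and re-laid it.
- **Timer:** With the lid back in place, I turned the knob clockwise to the long mark.

**Last checks:**
- **Lid:** measured at (580.5, 228.8) mm against an opening centre of about (580, 229), lying square and flat. In the last pictures it had not moved.
- **Timer:** the pointer lines up with the long mark, and the gripper's final heading puts it within about 0.01 rad.
- **Bystanders:** they look unmoved in the last pictures. I judged this by eye, not by measurement, and the arm partly hid the spatula in the top view.
- **Crucibles:** last seen upright before the lid closed. I could not check them after that.
- **Robot:** it was clear of everything when I handed in.

No check failed. The knob's axis was about 2 mm further along y than I had measured, so I shifted the grip before turning it.

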